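Pack the photo panels away and pin the chest's hasp

TASK

Pack away the photo panels: move every panel from the wooden stand upright into a slot of the blue chest's rack, pushed fully home, one to a slot. Then shut the lid, swing the hasp down flat over its staple, and push the red locking pin through the staple's loop so that its rod sticks well out on both sides. Leave the other things on the bench where they are.

Things in the scene. Friction and masses are not known exactly. Their poses are not given: they have to be found in the camera images.
- chest: fixed blue print chest with brass edges, its lid up at the start; 150 (x) x 234 (y) mm, rim at z 120 mm, walls 6 mm. Origin: centre of its underside, on the bench; x from the hasp side to the lid-hinge side, y along its length, z up. All four slots of its rack are empty at the start
- rack (a point): middle of the chest's wooden slot rack, at the level of the slots' bottoms: x 0, y 0, z 16 mm of the chest. The rack fills the chest's floor, its top 35 mm above this point; four slots centred at x 0 and y -75, -25, 25, 75 mm of the chest, each 94 mm long in x and 15 mm wide in y, with 3 mm chamfers at the mouth
- lid (a joint): hinge angle of the chest's lid: 0 shut, up to 1.75 as it opens; starts at 1.5 to 1.7, standing up. The lid is a blue plate 150 x 234 x 8 mm, its top at z 128 mm of the chest when shut, without a handle: push it over from behind with a few newtons; a stiff hinge holds it wherever it is left
- lid_hinge (a point): fixed point at the middle of the lid's hinge line, at x 75, z 124 mm of the chest; the hinge runs along the chest's y and the shut lid reaches from it 150 mm to -x
- lid_edge (a point): middle of the lid's free edge, on its outer (upper) face
- hasp (a joint): angle of the brass hasp on the chest's front: 0 flat over the shut lid, 1.57 upright, up to 2.3 leaning out to the front; starts at 1.65 to 1.95 and stays where it is left (about 1 N at the tip moves it). A strap 36 mm wide, 4 mm thick, 115 mm long; its slot for the staple, 36 x 10 mm, lies 40 to 76 mm from the pivot. When down its top is 5 mm above the lid's
- hasp_pivot (a point): fixed point, middle of the hasp's pivot axis, at x -83, z 131 mm of the chest; the axis runs along the chest's y
- hasp_tip (a point): middle of the hasp's free end, 115 mm from its pivot, halfway through its thickness
- staple (a point): point on the lid in the loop of the steel staple where the seated pin's axis lies: with the lid shut, x -28, y 0, z 137 mm of the chest, 9 mm above the lid. The staple is a U of 6 mm rod, top at z 161 mm; its loop opens along the chest's y (the pin may come from either end), is 15 mm wide along x and free, over the hasp, from z 133 to 155 mm
- pin: loose locking pin lying on the bench: a red grip block 28 (x) x 18 x 18 mm with a steel rod of 8 mm diameter and rounded end that sticks out 56 mm to +x along the middle of the block. Origin: centre of the block's underside; rod axis 9 mm above it, rod from x 14 to 70 mm. 30 g
- pin_rod (a point): point on the axis of the pin's rod, 24 mm out from the grip block and 32 mm from the tip: x 38, z 9 mm of the pin
- stand: fixed wooden sorting stand, 108 (x) x 200 (y) x 35 mm high; origin: centre of its underside on the bench. Four slots at x 0 and y -75, -25, 25, 75 mm, each 95 x 16 mm, bottom at z 8 mm; the panels start upright in these
- panel_a: loose mounted photo panel, light wood with a picture on both faces, 90 wide (x) x 12 thick (y) x 95 mm high (z), 100 g; origin: centre of its lower edge. It starts upright in one of the stand's slots with its z up and its x and y along the stand's (may be absent)
- panel_b: loose mounted photo panel, white with a picture on both faces, 90 wide (x) x 12 thick (y) x 95 mm high (z), 100 g; origin: centre of its lower edge. It starts upright in one of the stand's slots with its z up and its x and y along the stand's (may be absent)
- panel_c: loose mounted photo panel, black with a picture on both faces, 90 wide (x) x 12 thick (y) x 95 mm high (z), 100 g; origin: centre of its lower edge. It starts upright in one of the stand's slots with its z up and its x and y along the stand's (may be absent)
- panel_d: loose mounted photo panel, red with a picture on both faces, 90 wide (x) x 12 thick (y) x 95 mm high (z), 100 g; origin: centre of its lower edge. It starts upright in one of the stand's slots with its z up and its x and y along the stand's (may be absent)
- tape: bystander, to be left alone: roll of tape, 90 mm across, 25 mm high, behind the chest; origin at its underside or foot
- mug: bystander, to be left alone: blue mug, 76 mm across, 90 mm high; origin at its underside or foot
- jar: bystander, to be left alone: jar, 60 mm across, 85 mm high; origin at its underside or foot
- screwdriver: bystander, to be left alone: screwdriver lying on the bench; origin at its underside or foot
- torch: bystander, to be left alone: yellow and black torch lying on the bench, 135 mm long, 40 mm thick; origin at its underside or foot
- carton: bystander, to be left alone: cardboard box 90 x 70 x 60 mm; origin at its underside or foot
- can: bystander, to be left alone: green can, 66 mm across, 100 mm high; origin at its underside or foot

How it is judged:
By the outcome, as a careful person would: the job done as asked, in the order asked, and still so for the second after the job is handed in, with the robot touching nothing.
Of panel_a, panel_b, panel_c, panel_d only 2 to 4 are there at a start; the rules pass over those that are not, and their reading is None.
At some moment in a run one of pin may be knocked a few centimetres aside while the robot is not near it.
It also fails if it takes over 210 s, if anything falls off the work surface, if the arm or the gripper's body presses on something with over 40 N, if the wrist force passes 120 N, or if a joint passes its speed limit or range.

ROBOT

A 6-joint arm with a two-finger parallel gripper is mounted at the origin on the work surface. World frame = base frame: x ahead of the robot, y to its left, z up, the work surface at z = 0. Lengths are in m, angles in rad, forces in N, time in s.
With the tool pointing down it reaches from about 0.375 to 0.9 m from the base axis. Payload 3.1 kg.
Tool frame: the origin (TCP) lies midway between the tips of the shut fingers; the grasp point (between the pads) lies robot.grip_depth behind it (robot.grip_depth is the distance from the TCP to the grasp point, in m); z points along the fingers, y is the line along which they close (so a half turn about z gives the same grasp; the last joint's range is limited). The gripper opens to 87 mm and grips with 3 to 60 N. Pads are 19 mm wide; open, the fingers measure 117 mm over their backs; the gripper's body (75 mm by 190 mm) begins 51 mm behind the grasp point.
Start: joints at [1.03, 0.527, 1.433, -0, 1.181, -0.178], TCP at [0.221, 0.585, 0.223] pointing down, gripper open.
Joint ranges: [-3.08, 3.08], [-0.75, 2.2], [0.22, 2.44], [-1.43, 4.57], [0, 2.65], [-2.85, 2.85]. Speed limits (rad/s): [2.79, 2.79, 3.14, 3.14, 3.14, 3.14].

INTERFACE

Orientations are given as a unit quaternion [x, y, z, w].
In Python, from rig import robot, imaging gives the robot as it stands (robot), with the cameras (imaging).
- The arm moves only by the shell command python3 nudge.py 'ROWS' [OPENING] [FORCE]. ROWS is a JSON list of rows, 1 to 20 of them, each of 4 numbers: dx, dy, dz in m, then a turn about the tool's z in rad; each row shifts and turns the commanded pose from where the row before left it, along the tool's axes as they then stand; what a row does not reach is not made up. A row lasts 1/12 s, in which the tool goes at most 0.0417 m and 0.125 rad, less where a joint would pass 70% of its speed; a pose out of reach is approached as far as the arm can. OPENING is the finger opening in m, set as the command begins (- or left out keeps the last). The fingers move at their own pace and stop on an object; FORCE is the grip in N (left out, the last holds). Time passes only in rows, so rows that do not move let the fingers close. It prints the time, the measured TCP pose, the force, the opening and the grip force at its end.
- robot.get_obs(): the state, without advancing time (a new reading comes with each control period).
- imaging.camera(name): name is "side" or "top"; returns a dict with "img" (480x640x3 uint8, red, green, blue), "fx", "fy", "cx", "cy" (pixels), "xyz" and "attitude" of the camera in the world. Camera axes: x right, y down, z forward; pixel columns grow to the right and rows downward; lengths in m; the calibration is good to about 2 mm. A picture is of the moment at which its call begins. There is no depth.
- robot.hand_in(): hands the job in; it is judged then, once.
The state is a dict: "time": time; "q": joint angles; "joint_velocities": joint speeds; "joint_torque": joint torques, N m; "position": TCP position; "tool_rot": TCP orientation; "ft_force": force on the tool from outside, world axes, zero at the start; "moment": the same for the moment, N m; "grip_width": finger opening in m; "grip_force": force on a finger pad.
Only numpy, scipy, OpenCV 4.12 (cv2) and the standard library are available. Lean on these libraries where they do the work, as an engineer would, in place of code of your own. Each camera call takes 0.05 s, during which the arm holds its last target. There are 200 camera calls.

## Working session

There is one attempt and no reset: what is moved stays moved. The work goes in short steps, Python scripts to look and compute and a shell command to move; the robot and the scene stay as the last step left them, time stands still between calls to the robot, and variables do not carry over. Pictures are saved under pics/ and viewed, at most 14 in all, crops included, and the job is handed in when it is done.

```bash
ls; mkdir -p pics; cat > h.py <<'E'
import numpy as np, cv2, sys
from rig import robot, imaging
from scipy.spatial.transform import Rotation as R
def cam(n):
    c=imaging.camera(n); return c
def att(c):
    a=np.array(c['attitude'],float); return R.from_quat(a).as_matrix() if a.size==4 else a.reshape(3,3)
def ray(c,u,v):
    d=att(c)@np.array([(u-c['cx'])/c['fx'],(v-c['cy'])/c['fy'],1]); return np.array(c['xyz']),d
def onz(c,u,v,z):
    o,d=ray(c,u,v); return o+d*(z-o[2])/d[2]
def proj(c,p):
    q=att(c).T@(np.atleast_2d(p)-np.array(c['xyz'])).T
    return np.stack([c['fx']*q[0]/q[2]+c['cx'],c['fy']*q[1]/q[2]+c['cy']],1)
def tri(c1,p1,c2,p2):
    o1,d1=ray(c1,*p1);o2,d2=ray(c2,*p2)
    A=np.stack([d1,-d2],1);s=np.linalg.lstsq(A,o2-o1,rcond=None)[0]
    a=o1+d1*s[0];b=o2+d2*s[1];return (a+b)/2,np.linalg.norm(a-b)
E
python3 - <<'E'
from h import *
import pickle
print(robot.get_obs(), robot.grip_depth)
for n in('top','side'):
    c=cam(n);cv2.imwrite(f'pics/{n}0.png',c['img'][:,:,::-1]);print(n,{k:v for k,v in c.items() if k!='img'});pickle.dump(c,open(f'{n}0.pkl','wb'))
E
```

```text
nudge.py
pics
rig.py
{'time': 0.0, 'q': array([ 1.03047776e+00,  5.28479675e-01,  1.43386491e+00, -1.07588367e-05,
        1.18136986e+00, -1.78506025e-01]), 'joint_velocities': array([-1.31088507e-03,  1.00219068e-03,  1.52572536e-03,  4.70278028e-05,
        8.63308769e-04,  9.07529724e-05]), 'joint_torque': array([-3.50339815e-04, -4.40038633e+01, -1.76596624e+01,  6.33835257e-02,
        5.81521913e-02, -1.64106559e-04]), 'position': array([0.22084081, 0.58392785, 0.22157521]), 'tool_rot': array([ 1.79919013e-01,  9.83680854e-01, -9.94860552e-04, -3.68486953e-04]), 'ft_force': array([ 0.02638057,  0.13023333, -0.6933265 ]), 'moment': array([-0.02589408,  0.00225162, -0.00338433]), 'grip_force': 0.0, 'grip_width': 0.08683153219161437} 0.0187
top {'fx': 513.2053895640075, 'fy': 513.2053895640075, 'cx': 325.5485470526889, 'cy': 239.89893036736666, 'xyz': array([ 0.41257972, -0.02636109,  1.36221513]), 'attitude': array([ 0.70651721, -0.70375881,  0.04298307, -0.06090504])}
side {'fx': 442.34584921067676, 'fy': 442.34584921067676, 'cx': 310.5066013330503, 'cy': 239.5340555396141, 'xyz': array([0.45895738, 0.68545207, 0.75932187]), 'attitude': array([-0.0952912 ,  0.91090398, -0.3999116 ,  0.03527375])}
```

View pics/top0.png

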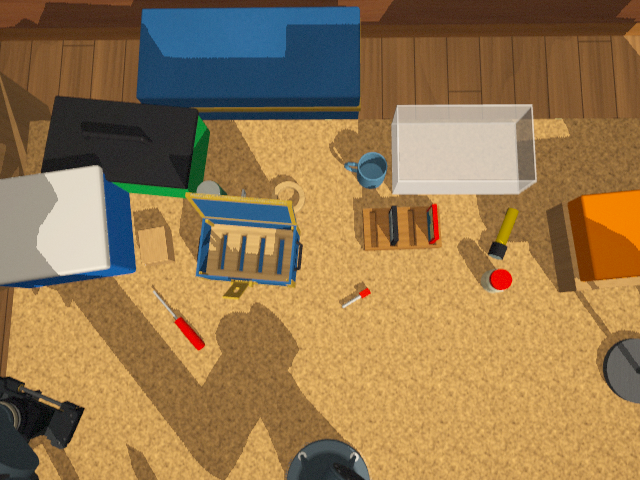

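View pics/side0.png

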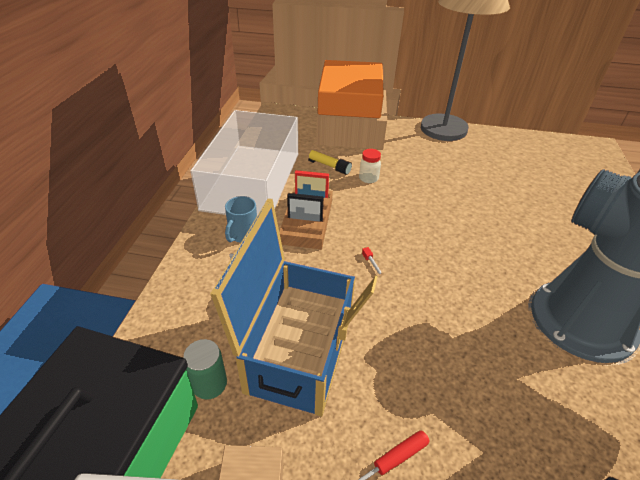

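The top view shows the chest near (248,250) with its lid to the top (+x). The stand is near (400,228), with a black panel at about u 394 and a red one at about u 434. The pin lies near (357,297), its grip at upper right.

```bash
python3 - <<'E'
import pickle,cv2
t=pickle.load(open('top0.pkl','rb'))['img'][:,:,::-1];s=pickle.load(open('side0.pkl','rb'))['img'][:,:,::-1]
a=cv2.resize(t[180:310,180:310],None,fx=4.6,fy=4.6,interpolation=cv2.INTER_CUBIC)
cv2.imwrite('pics/ct1.png',a)
b=cv2.resize(t[195:315,335:450],None,fx=5,fy=5,interpolation=cv2.INTER_CUBIC);cv2.imwrite('pics/ct2.png',b)
cv2.imwrite('pics/cs1.png',cv2.resize(s[160:420,210:390],None,fx=2.3,fy=2.3,interpolation=cv2.INTER_CUBIC))
E
```

```text
(no output)
```

View pics/ct1.png

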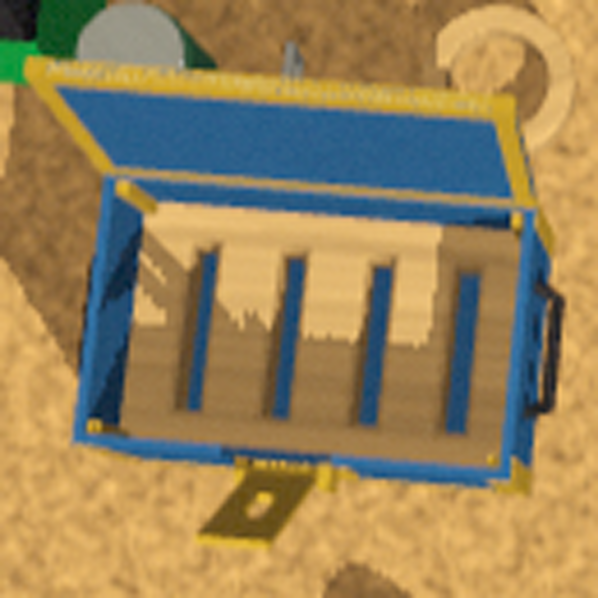

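View pics/ct2.png

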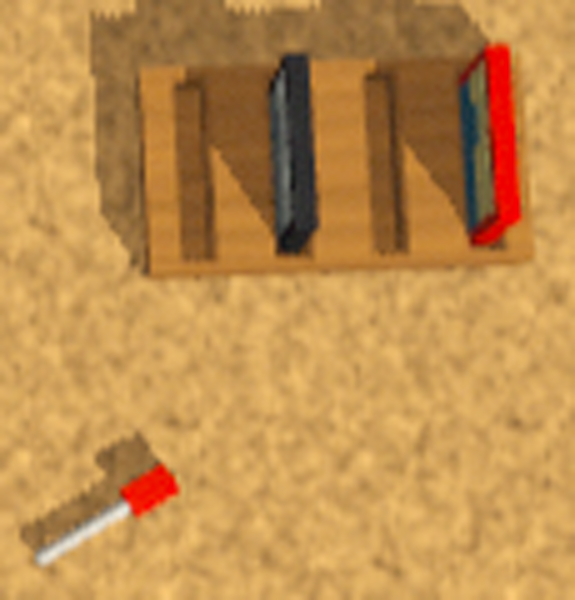

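View pics/cs1.png

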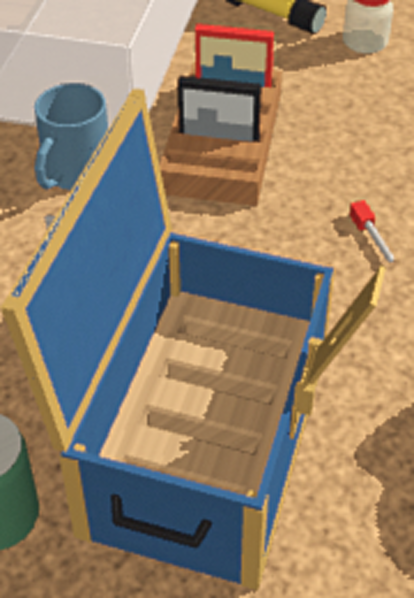

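```bash
cat > fit.py <<'E'
from h import *
import pickle
from scipy.optimize import least_squares
T=pickle.load(open('top0.pkl','rb'));S=pickle.load(open('side0.pkl','rb'))
def pts(w,local):
    c,s=np.cos(w[2]),np.sin(w[2]);l=np.array(local,float)/1000
    return np.stack([w[0]+c*l[:,0]-s*l[:,1],w[1]+s*l[:,0]+c*l[:,1],l[:,2]],1)
t1=lambda x,y:(180+x/4.6-.4,180+y/4.6-.4)
t2=lambda x,y:(335+x/5-.4,195+y/5-.4)
s1=lambda x,y:(210+x/2.3-.3,160+y/2.3-.3)
def fit(name,obs,w0):
    def f(w,p=False):
        r=[]
        for cam_,l,uv in obs: r.append(proj(cam_,pts(w,[l]))[0]-np.array(uv))
        return np.array(r).ravel()
    s=least_squares(f,w0,loss='soft_l1');print(name,s.x.round(4));print(f(s.x).reshape(-1,2).round(1).tolist());return s.x
chest=[(T,(-75,117,120),t1(77,443)),(T,(-75,-117,120),t1(505,482)),(T,(75,-117,120),t1(540,212)),
(S,(-75,117,120),s1(258,497)),(S,(75,117,120),s1(68,452)),(S,(-75,-117,120),s1(332,269)),(S,(75,-117,120),s1(172,235)),(S,(-75,117,0),s1(250,588))]
for i,(a,b) in enumerate([((210,252),(195,408)),((297,258),(281,417)),((383,266),(369,425)),((470,274),(456,432))]):
    y=75-50*i; chest+=[(T,(47,y,16),t1(*a)),(T,(-47,y,16),t1(*b))]
w=fit('chest',chest,[.55,.18,0.])
stand=[(T,(54,100,35),t2(140,68)),(T,(54,-100,35),t2(520,57)),(T,(-54,100,35),t2(150,267)),(T,(-54,-100,35),t2(530,255)),
(S,(54,100,35),s1(172,152)),(S,(-54,100,35),s1(260,180)),
(T,(45,-25+50,103),t2(296,57)),(T,(45,-75,103),t2(499,45)),(T,(-45,-75,103),t2(509,226)),(T,(-45,25,103),t2(303,238)),
(S,(45,25,103),s1(180,80)),(S,(-45,25,103),s1(260,90)),(S,(45,-75,103),s1(197,27)),(S,(-45,-75,103),s1(273,33))]
v=fit('stand',stand,[.45,-.15,0.])
for nm,y in(('black',25),('red',-75)): print(nm,pts(v,[(0,y,103)]))
print('slots',pts(w,[(0,y,51) for y in(75,25,-25,-75)]).round(4).tolist())
pr,e=tri(T,t2(150,489),S,s1(362,215));print('pin grip',pr,e)
pr,e=tri(T,t2(40,560),S,s1(391,260));print('pin tip',pr,e)
pr,e=tri(T,t1(235,543),S,s1(380,270));print('hasp tip?',pr,e)
E
python3 fit.py
```

```text
chest [ 0.5725  0.2015 -0.0894]
[[-1.8, -0.5], [0.4, 0.1], [-0.8, -2.0], [-0.7, 5.2], [-5.4, 0.4], [-0.4, 0.1], [-3.2, -1.5], [0.8, 0.9], [1.6, 0.1], [0.6, 1.2], [1.3, 0.5], [0.6, 1.0], [1.1, 0.4], [0.2, 1.0], [0.9, 0.4], [0.1, 1.2]]
stand [ 0.6413 -0.1911  0.0448]
[[-0.2, 1.1], [0.0, 0.0], [-0.1, 2.0], [1.0, 1.2], [-6.4, 8.2], [-1.0, 1.1], [0.1, -0.0], [-0.3, 0.6], [0.2, 0.1], [0.9, -0.6], [-0.9, -0.7], [0.5, -1.2], [-0.9, -0.2], [0.1, 0.6]]
black [[ 0.64014478 -0.16611954  0.103     ]]
red [[ 0.6446208  -0.26601931  0.103     ]]
slots [[0.5792, 0.2762, 0.051], [0.5748, 0.2264, 0.051], [0.5703, 0.1766, 0.051], [0.5658, 0.1268, 0.051]]
pin grip [ 0.4722349  -0.09448416  0.01001523] 0.0035783994238089913
pin tip [ 0.43577159 -0.0369242   0.00902473] 0.0021432559047515317
hasp tip? [0.4497159  0.20696117 0.25105993] 0.0014431518826112518
```

```bash
cat >> fit.py <<'E'
def draw(cm,box,k,w,v,fn=None,h=0):
    im=cv2.resize(cm['img'][box[1]:box[3],box[0]:box[2],::-1],None,fx=k,fy=k,interpolation=cv2.INTER_CUBIC)
    def ln(P,w,col):
        q=((proj(cm,pts(w,P))-[box[0],box[1]]+.5)*k).round().astype(int);cv2.polylines(im,[q.reshape(-1,1,2)],True,col,1)
    for z in(0,120): ln([(75,117,z),(75,-117,z),(-75,-117,z),(-75,117,z)],w,(0,0,255))
    for y in(75,25,-25,-75):
        ln([(47,y+7.5,51),(47,y-7.5,51),(-47,y-7.5,51),(-47,y+7.5,51)],w,(0,255,0))
        ln([(47.5,y+8,35),(47.5,y-8,35),(-47.5,y-8,35),(-47.5,y+8,35)],v,(0,255,0))
    for z in(0,35): ln([(54,100,z),(54,-100,z),(-54,-100,z),(-54,100,z)],v,(0,0,255))
    return im
if __name__=='__main__':
    a=draw(T,(185,185,315,315),3.6,w,v);b=draw(S,(220,170,360,420),2.3,w,v)
    H=600;o=np.zeros((H,800,3),np.uint8);o[:a.shape[0],:a.shape[1]]=a;o[:b.shape[0],470:470+b.shape[1]]=b[:600]
    cv2.imwrite('pics/ov1.png',o)
E
python3 fit.py >/dev/null
```

```text
(no output)
```

View pics/ov1.png

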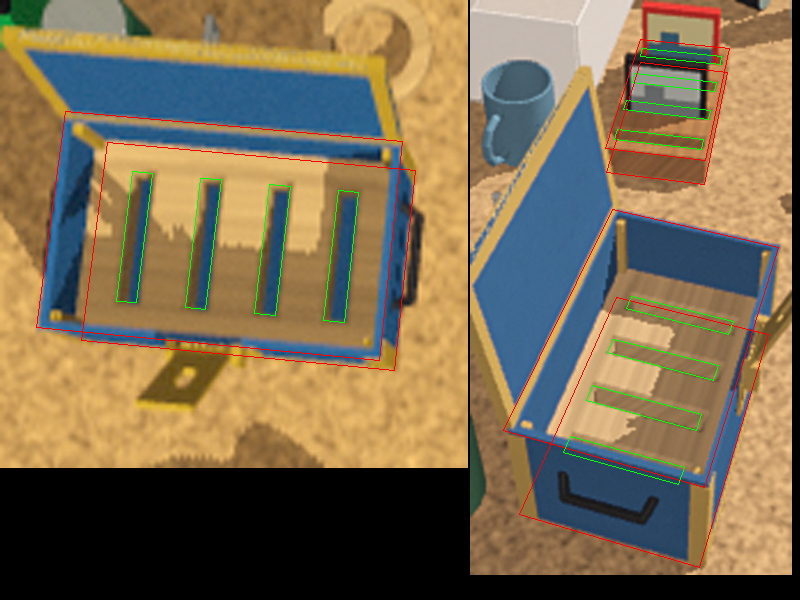

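The model overlay matches both views to about a pixel: chest (0.5725, 0.2015, yaw -0.089), stand (0.641, -0.191, yaw 0.045). Next I'll add a helper that turns a target into tool-axis distances.

```bash
cat > go.py <<'E'
# usage: go.py x y z [tool-y heading rad]: prints distance in tool axes
from h import *
o=robot.get_obs();M=R.from_quat(o['tool_rot']).as_matrix();p=o['position']
t=np.array([float(a) for a in sys.argv[1:4]])
d=M.T@(t-p);hd=np.arctan2(M[1,1],M[0,1])
print('d',d.round(4),'|d|',round(np.linalg.norm(d),3),'heading',round(hd,4),'time',round(o['time'],1),'q6',o['q'][5].round(2),'tilt',M[:,2].round(3))
if len(sys.argv)>4:
    e=hd-float(sys.argv[4]);e=(e+np.pi/2)%np.pi-np.pi/2;print('turn',round(e,4),'rows',abs(e)/.12)
    c,s=np.cos(e),np.sin(e);print('d after turn',[round(float(c*d[0]+s*d[1]),4),round(float(-s*d[0]+c*d[1]),4),round(float(d[2]),4)])
E
python3 go.py 0.640 -0.166 0.33 1.6156
```

```text
d [-0.6574 -0.5533 -0.1075] |d| 0.866 heading 1.209 time 0.1 q6 -0.18 tilt [-0.001 -0.002 -1.   ]
turn -0.4066 rows 3.388308158208836
d after turn [-0.385, -0.7682, -0.1075]
```

```bash
python3 nudge.py '[[0,0,-0.027,-0.1017],[0,0,-0.027,-0.1017],[0,0,-0.027,-0.1017],[0,0,-0.027,-0.1017],[-0.0128,-0.0256,0,0],[-0.0128,-0.0256,0,0],[-0.0128,-0.0256,0,0],[-0.0128,-0.0256,0,0],[-0.0128,-0.0256,0,0],[-0.0128,-0.0256,0,0],[-0.0128,-0.0256,0,0],[-0.0128,-0.0256,0,0],[-0.0128,-0.0256,0,0],[-0.0128,-0.0256,0,0],[-0.0128,-0.0256,0,0],[-0.0128,-0.0256,0,0],[-0.0128,-0.0256,0,0],[-0.0128,-0.0256,0,0],[-0.0128,-0.0256,0,0]]' 0.044; python3 go.py 0.640 -0.166 0.33 1.6156
```

```text
time: 1.68
position: [0.4304, 0.2082, 0.3302]
tool_rot: [-0.022, 1.0, -0.0, -0.0]
ft_force: [0.6, -0.1, -0.6]
grip_width: 0.0435
grip_force: 0.0
d [-1.926e-01 -3.832e-01  1.000e-04] |d| 0.429 heading 1.6158 time 1.7 q6 -1.4 tilt [-0.001 -0.    -1.   ]
turn 0.0002 rows 0.0015513200280740473
d after turn [-0.1927, -0.3832, 0.0001]
```

```bash
python3 nudge.py '[[-0.0160,-0.0319,0,0],[-0.0160,-0.0319,0,0],[-0.0160,-0.0319,0,0],[-0.0160,-0.0319,0,0],[-0.0160,-0.0319,0,0],[-0.0160,-0.0319,0,0],[-0.0160,-0.0319,0,0],[-0.0160,-0.0319,0,0],[-0.0160,-0.0319,0,0],[-0.0160,-0.0319,0,0],[-0.0160,-0.0319,0,0],[-0.0160,-0.0319,0,0],[0,0,0,0],[0,0,0.03,0],[0,0,0.03,0],[0,0,0.03,0],[0,0,0.03,0],[0,0,0.03,0],[0,0,0.03,0],[0,0,0,0]]'; python3 go.py 0.640 -0.166 0.069 1.6156
python3 - <<'E'
from h import *
a=cam('top');b=cam('side')
o=np.zeros((480,800,3),np.uint8)
o[:,:400]=cv2.resize(a['img'][190:310,340:440],(400,480),interpolation=cv2.INTER_CUBIC)
o[:,400:]=cv2.resize(b['img'][130:250,260:360],(400,480),interpolation=cv2.INTER_CUBIC)
cv2.imwrite('pics/g1.png',o[:,:,::-1])
E
```

```text
time: 3.35
position: [0.6342, -0.1618, 0.1435]
tool_rot: [-0.022, 1.0, 0.003, -0.007]
ft_force: [-1.4, -0.6, -1.3]
grip_width: 0.044
grip_force: 0.0
d [-0.0065 -0.005   0.0744] |d| 0.075 heading 1.6157 time 3.4 q6 -2.04 tilt [-0.014  0.006 -1.   ]
turn 0.0001 rows 0.0006851775170938861
d after turn [-0.0065, -0.005, 0.0744]
```

View pics/g1.png

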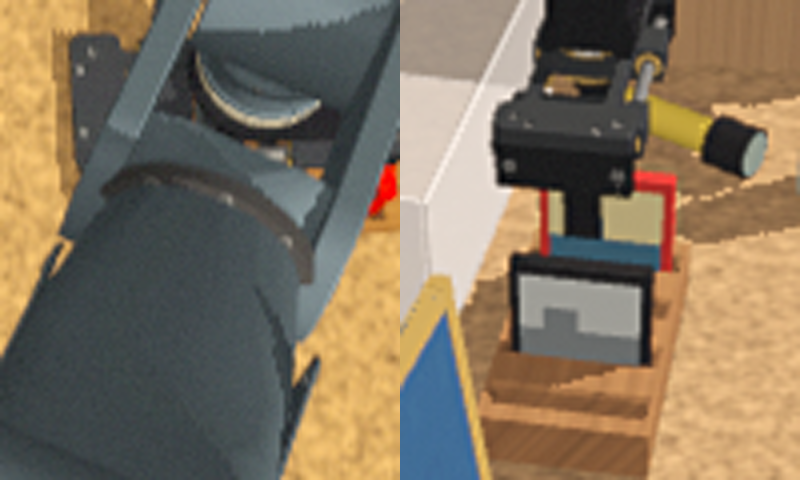

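The panel is centred between the fingers in x (finger near u 585, panel centre near u 582). I'll descend and grip.

```bash
python3 nudge.py '[[0,0,0,0],[0,0,0,0]]'; python3 go.py 0.640 -0.166 0.069 1.6156
```

```text
time: 3.62
position: [0.6409, -0.1648, 0.1532]
tool_rot: [-0.023, 1.0, -0.001, 0.002]
ft_force: [0.2, -0.6, -0.5]
grip_width: 0.044
grip_force: 0.0
d [ 0.0013 -0.001   0.0842] |d| 0.084 heading 1.616 time 3.6 q6 -2.04 tilt [ 0.004 -0.002 -1.   ]
turn 0.0004 rows 0.0033925253324703273
d after turn [0.0013, -0.001, 0.0842]
```

```bash
python3 nudge.py '[[0,0,0.014,0],[0,0,0.014,0],[0,0,0.014,0],[0,0,0.014,0],[0,0,0.014,0],[0,0,0.012,0],[0,0,0,0],[0,0,0,0],[0,0,0,0]]'; python3 go.py 0.640 -0.166 0.069 1.6156;  python3 nudge.py '[[0,0,0,0],[0,0,0,0],[0,0,0,0],[0,0,0,0],[0,0,0,0],[0,0,0,0]]' 0.005 25; python3 go.py 0.573 0.2264 0.26 1.4814
```

```text
time: 4.37
position: [0.6402, -0.1646, 0.0699]
tool_rot: [-0.023, 1.0, -0.001, 0.001]
ft_force: [-0.1, -0.3, -0.3]
grip_width: 0.0438
grip_force: 0.0
d [ 0.0003 -0.0014  0.0009] |d| 0.002 heading 1.6159 time 4.4 q6 -2.04 tilt [ 0.002 -0.001 -1.   ]
turn 0.0003 rows 0.002575423451704288
d after turn [0.0003, -0.0014, 0.0009]
time: 4.87
position: [0.6393, -0.1643, 0.0686]
tool_rot: [-0.023, 1.0, -0.0, 0.0]
ft_force: [0.4, -1.7, -1.1]
grip_width: 0.0124
grip_force: 9.7
d [ 0.0486  0.3932 -0.1915] |d| 0.44 heading 1.6159 time 4.9 q6 -2.04 tilt [ 0. -0. -1.]
turn 0.1345 rows 1.120854503544235
d after turn [0.1009, 0.3832, -0.1915]
```

```bash
python3 nudge.py '[[0,0,-0.01,0],[0,0,-0.02,0],[0,0,-0.02,0],[0,0,-0.02,0],[0,0,-0.02,0],[0,0,-0.02,0],[0,0,-0.02,0],[0,0,-0.02,0],[0,0,-0.02,0],[0,0,-0.02,0],[0,0,0,0.0672],[0,0,0,0.0673],[0.006,0.025,0,0],[0.006,0.025,0,0],[0.006,0.025,0,0],[0.006,0.025,0,0],[0.006,0.025,0,0],[0.006,0.025,0,0],[0.006,0.025,0,0],[0.006,0.025,0,0]]'; python3 go.py 0.574 0.2264 0.24 1.4814
```

```text
time: 6.53
position: [0.6087, 0.0406, 0.2591]
tool_rot: [0.045, 0.999, 0.0, -0.0]
ft_force: [-0.0, -0.3, -1.3]
grip_width: 0.0118
grip_force: 25.0
d [0.0511 0.182  0.0191] |d| 0.19 heading 1.4811 time 6.5 q6 -1.6 tilt [-0.  0. -1.]
turn -0.0003 rows 0.002103568546985013
d after turn [0.0511, 0.182, 0.0191]
```

```bash
python3 nudge.py '[[0.006,0.02,0,0],[0.006,0.02,0,0],[0.006,0.02,0,0],[0.006,0.02,0,0],[0.006,0.02,0,0],[0.006,0.02,0,0],[0.006,0.02,0,0],[0.006,0.02,0,0],[0.003,0.022,0,0],[0,0,0,0],[0,0,0,0],[0,0,0,0]]'; python3 go.py 0.5748 0.2264 0.14 1.4814
```

```text
time: 7.53
position: [0.5746, 0.2248, 0.2588]
tool_rot: [0.045, 0.999, -0.0, -0.0]
ft_force: [-0.5, -0.3, -1.7]
grip_width: 0.012
grip_force: 25.0
d [-1.000e-04  1.700e-03  1.188e-01] |d| 0.119 heading 1.4817 time 7.5 q6 -1.29 tilt [-0.    -0.001 -1.   ]
turn 0.0003 rows 0.002778913203306995
d after turn [-0.0001, 0.0017, 0.1188]
```

```bash
python3 - <<'E'
from fit import *
S=cam('side');T=cam('top')
a=draw(T,(190,190,310,310),3.3,w,v);b=draw(S,(220,170,370,420),2.4,w,v)
o=np.zeros((600,800,3),np.uint8);o[:a.shape[0],:a.shape[1]]=a;o[:b.shape[0],420:420+b.shape[1]]=b[:600]
cv2.imwrite('pics/g2.png',o)
E
```

```text
chest [ 0.5725  0.2015 -0.0894]
[[-1.8, -0.5], [0.4, 0.1], [-0.8, -2.0], [-0.7, 5.2], [-5.4, 0.4], [-0.4, 0.1], [-3.2, -1.5], [0.8, 0.9], [1.6, 0.1], [0.6, 1.2], [1.3, 0.5], [0.6, 1.0], [1.1, 0.4], [0.2, 1.0], [0.9, 0.4], [0.1, 1.2]]
stand [ 0.6413 -0.1911  0.0448]
[[-0.2, 1.1], [0.0, 0.0], [-0.1, 2.0], [1.0, 1.2], [-6.4, 8.2], [-1.0, 1.1], [0.1, -0.0], [-0.3, 0.6], [0.2, 0.1], [0.9, -0.6], [-0.9, -0.7], [0.5, -1.2], [-0.9, -0.2], [0.1, 0.6]]
black [[ 0.64014478 -0.16611954  0.103     ]]
red [[ 0.6446208  -0.26601931  0.103     ]]
slots [[0.5792, 0.2762, 0.051], [0.5748, 0.2264, 0.051], [0.5703, 0.1766, 0.051], [0.5658, 0.1268, 0.051]]
pin grip [ 0.4722349  -0.09448416  0.01001523] 0.0035783994238089913
pin tip [ 0.43577159 -0.0369242   0.00902473] 0.0021432559047515317
hasp tip? [0.4497159  0.20696117 0.25105993] 0.0014431518826112518
```

View pics/g2.png

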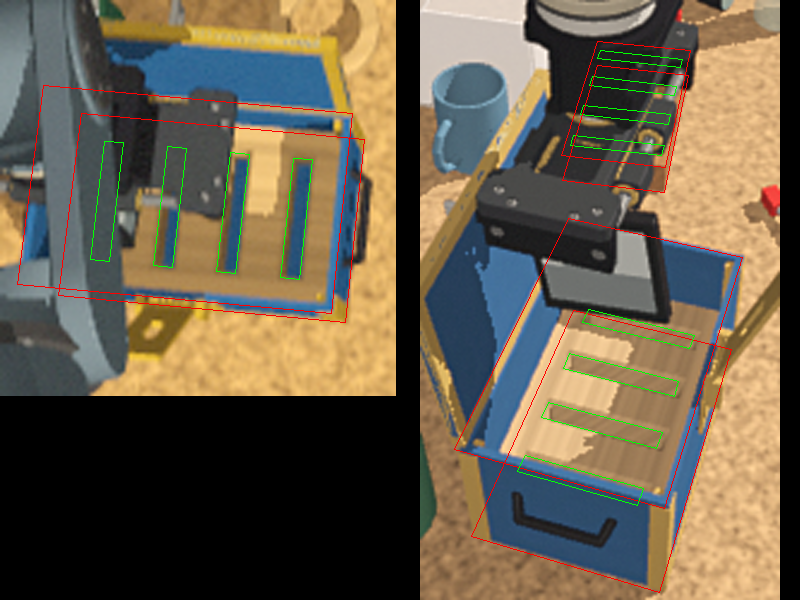

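The panel hangs level above the second slot from the left, so I'll lower it.

```bash
python3 nudge.py '[[0,0.0012,0.02,0],[0,0,0.02,0],[0,0,0.02,0],[0,0,0.02,0],[0,0,0.019,0],[0,0,0.01,0],[0,0,0.01,0],[0,0,0,0],[0,0,0,0]]'; python3 go.py 0.5748 0.2264 0.077 1.4814
```

```text
time: 8.38
position: [0.5752, 0.226, 0.1396]
tool_rot: [0.045, 0.999, -0.0, -0.0]
ft_force: [0.2, -0.1, -0.8]
grip_width: 0.0118
grip_force: 25.0
d [0.0004 0.0004 0.0626] |d| 0.063 heading 1.4808 time 8.4 q6 -1.29 tilt [-0. -0. -1.]
turn -0.0006 rows 0.005239604855058108
d after turn [0.0004, 0.0004, 0.0626]
```

```bash
python3 nudge.py '[[0,0,0.006,0],[0,0,0.006,0],[0,0,0.006,0],[0,0,0.006,0],[0,0,0.006,0],[0,0,0,0]]'; python3 go.py 0.5748 0.2264 0.077 1.4814
```

```text
time: 8.88
position: [0.5793, 0.2263, 0.1111]
tool_rot: [0.044, 0.999, 0.0, 0.005]
ft_force: [3.3, -0.4, 4.0]
grip_width: 0.0119
grip_force: 25.0
d [ 0.0048 -0.0003  0.034 ] |d| 0.034 heading 1.4819 time 8.9 q6 -1.29 tilt [ 0.01  0.   -1.  ]
turn 0.0005 rows 0.004187065631496475
d after turn [0.0048, -0.0003, 0.034]
```

```bash
python3 nudge.py '[[0,0,-0.004,0],[-0.003,0,0,0],[0,0,0,0],[0,0,0,0]]'; python3 nudge.py '[[0,0,0.004,0],[0,0,0.005,0],[0,0,0.005,0],[0,0,0,0]]';  python3 go.py 0.5748 0.2264 0.077 1.4814
```

```text
time: 9.22
position: [0.5774, 0.226, 0.1131]
tool_rot: [0.045, 0.999, -0.0, -0.001]
ft_force: [-0.6, 1.2, -1.0]
grip_width: 0.0121
grip_force: 25.0
time: 9.55
position: [0.5854, 0.2258, 0.1026]
tool_rot: [0.044, 0.999, 0.001, 0.008]
ft_force: [6.8, -2.0, 8.3]
grip_width: 0.0117
grip_force: 25.0
d [ 0.0111 -0.0004  0.0254] |d| 0.028 heading 1.4824 time 9.6 q6 -1.29 tilt [ 0.017  0.    -1.   ]
turn 0.001 rows 0.008617621071725184
d after turn [0.0111, -0.0004, 0.0254]
```

```bash
python3 - <<'E' >/dev/null
from fit import *
S=cam('side');T=cam('top')
a=draw(T,(190,190,310,310),3.3,w,v);b=draw(S,(220,170,370,420),2.4,w,v)
o=np.zeros((600,800,3),np.uint8);o[:a.shape[0],:a.shape[1]]=a;o[:b.shape[0],420:420+b.shape[1]]=b[:600]
cv2.imwrite('pics/g3.png',o)
E
```

```text
(no output)
```

View pics/g3.png

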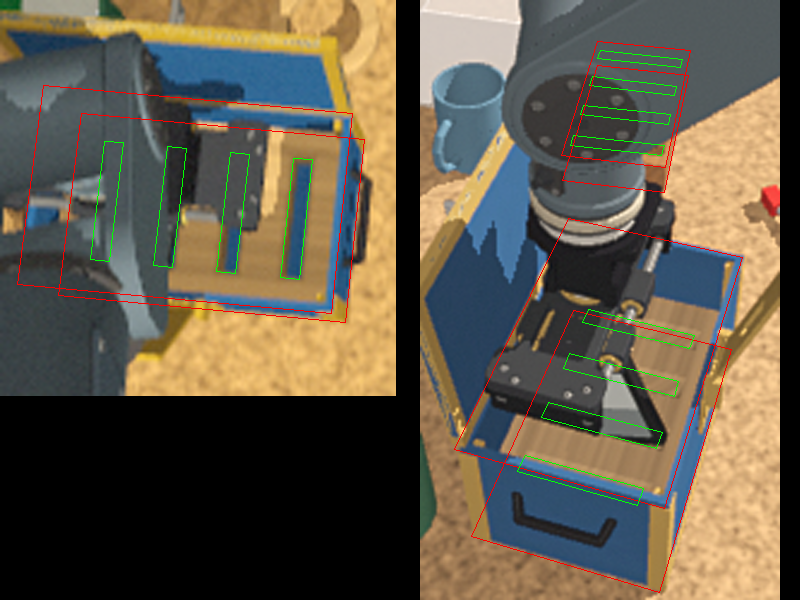

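```bash
python3 - <<'E' 
from h import *
import pickle
S=pickle.load(open('side0.pkl','rb'))
def pan(p,yaw,l):
    return np.array(p)+np.array(l)@R.from_euler('z',yaw).as_matrix().T
L=np.array([[.045,.006,-.0613],[-.045,.006,-.0613],[-.045,.006,.034]])
q=proj(S,pan([.5746,.2248,.2588],-.0894,L));print(((q-[220,170])*2.4+[420,0]).round(0).tolist())
for dx in(-.01,.01):
  q=proj(S,pan([.5746+dx,.2248,.2588],-.0894,L));print(((q-[220,170])*2.4+[420,0]).round(0).tolist())
o=robot.get_obs();print(o['ft_force'],o['moment'],o['q'])
E
```

```text
[[533.0, 291.0], [658.0, 322.0], [662.0, 223.0]]
[[547.0, 294.0], [673.0, 324.0], [679.0, 225.0]]
[[519.0, 289.0], [644.0, 319.0], [646.0, 220.0]]
[ 7.03883369 -1.77935012  6.51099637] [-0.51815398 -1.28642292  0.09560875] [ 0.19162127  0.67359366  1.53778247 -0.00332139  0.91375619 -1.28866192]
```

The g3 and g2 corners show the panel tilted about 0.1 rad in the grip, bottom towards -x. I'll lift it, square it on the flat rack top between two slots with a lighter grip, then grip harder.

```bash
python3 nudge.py '[[0,0,-0.01,0],[0,0,-0.01,0],[0,0,-0.01,0],[0,0,-0.01,0],[0,0,-0.01,0],[0,0,0,0],[0,0,0,0]]'; python3 go.py 0.5725 0.2015 0.116 1.4814
```

```text
time: 10.23
position: [0.5782, 0.2262, 0.1504]
tool_rot: [0.045, 0.999, 0.0, 0.001]
ft_force: [-0.4, 0.1, -0.9]
grip_width: 0.0119
grip_force: 25.0
d [ 0.0035 -0.0252  0.0344] |d| 0.043 heading 1.4815 time 10.2 q6 -1.29 tilt [ 0.002  0.    -1.   ]
turn 0.0001 rows 0.0008216986900363062
d after turn [0.0035, -0.0252, 0.0344]
```

```bash
python3 nudge.py '[[0.0017,-0.0126,0,0],[0.0017,-0.0126,0,0],[0,0,0.01,0],[0,0,0.01,0],[0,0,0,0]]' 0.005 8; python3 nudge.py '[[0,0,0.005,0],[0,0,0.005,0],[0,0,0.003,0],[0,0,0,0]]'; python3 nudge.py '[[0,0,0.003,0],[0,0,0.003,0],[0,0,0.003,0],[0,0,0,0],[0,0,0,0]]';python3 nudge.py '[[0,0,0,0],[0,0,0,0],[0,0,0,0]]' 0.005 45
```

```text
time: 10.65
position: [0.5708, 0.2002, 0.1275]
tool_rot: [0.045, 0.999, -0.001, -0.002]
ft_force: [-0.2, -1.0, 0.1]
grip_width: 0.012
grip_force: 8.0
time: 10.98
position: [0.5718, 0.2008, 0.1166]
tool_rot: [0.045, 0.999, -0.001, -0.001]
ft_force: [-2.8, -1.6, 7.0]
grip_width: 0.0119
grip_force: 8.0
time: 11.4
position: [0.5718, 0.2006, 0.1078]
tool_rot: [0.045, 0.999, -0.001, -0.001]
ft_force: [-2.6, -2.4, 7.9]
grip_width: 0.0118
grip_force: 8.0
time: 11.65
position: [0.5718, 0.2006, 0.1078]
tool_rot: [0.045, 0.999, -0.001, -0.001]
ft_force: [-2.3, -2.7, 8.0]
grip_width: 0.0119
grip_force: 45.0
```

```bash
python3 nudge.py '[[0,0,-0.01,0],[0,0,-0.02,0],[0,0,-0.03,0],[0,0,-0.03,0],[0,0,-0.02,0],[0,0.0126,0,0],[0,0.0126,0,0],[0,0,0,0],[0,0,0,0],[0,0,0,0]]'; python3 go.py 0.5748 0.2264 0.116 1.4814; python3 - <<'E'
from h import *
S=cam('side');o=robot.get_obs();p=o['position']
L=np.array([[.045,.006,-.0573],[-.045,.006,-.0573],[-.045,.006,.038],[.045,.006,.038]])
q=proj(S,p+L@R.from_euler('z',-.0894).as_matrix().T)
x0,y0,k=250,220,6
im=cv2.resize(S['img'][y0:y0+90,x0:x0+90,::-1],None,fx=k,fy=k,interpolation=cv2.INTER_CUBIC)
cv2.polylines(im,[((q-[x0,y0]+.5)*k).astype(int).reshape(-1,1,2)],True,(0,0,255),1)
cv2.imwrite('pics/g4.png',im)
E
```

```text
time: 12.48
position: [0.5733, 0.2265, 0.2154]
tool_rot: [0.044, 0.999, -0.001, -0.002]
ft_force: [-0.7, 0.4, -1.5]
grip_width: 0.012
grip_force: 45.0
d [-0.0019  0.0002  0.0994] |d| 0.099 heading 1.4823 time 12.5 q6 -1.29 tilt [-0.004 -0.001 -1.   ]
turn 0.0009 rows 0.007763367049603195
d after turn [-0.0019, 0.0002, 0.0994]
```

View pics/g4.png

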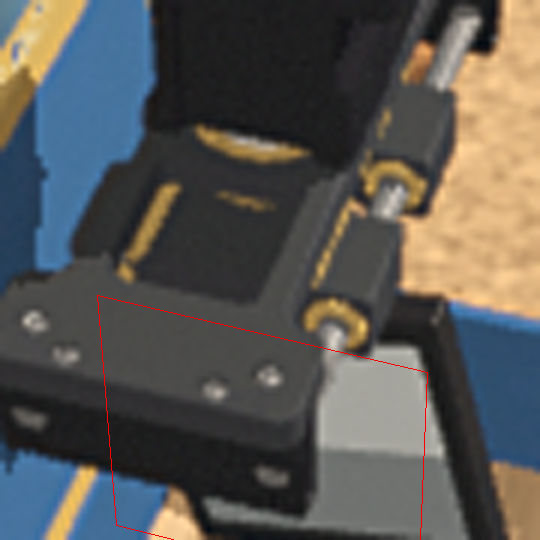

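The panel is still tilted about 0.25 rad: in g4 its -x edge runs from (440,300) to (495,540), where the level outline is almost vertical. Corner friction cancelled the levelling torque, so I'll press lightly and drag the tool towards -x to turn it level, checking the edge numerically.

```bash
cat > edge.py <<'E'
# angle of the held panel's -x edge in the side view against the level model
from h import *
S=cam('side');o=robot.get_obs();p=o['position']
yaw=float(sys.argv[1]) if len(sys.argv)>1 else -.0894
L=np.array([[-.045,.006,-.057],[-.045,.006,.038]])
q=proj(S,p+L@R.from_euler('z',yaw).as_matrix().T);print('model',q.round(1).tolist(),'ang',np.degrees(np.arctan2(*(q[0]-q[1])[::-1])).round(1))
g=cv2.cvtColor(S['img'],cv2.COLOR_RGB2GRAY);u0,v0=int(q[:,0].min())-28,int(q[:,1].min())-14
c=g[v0:v0+62,u0:u0+56];c=cv2.resize(c,None,fx=4,fy=4,interpolation=cv2.INTER_CUBIC)
l=cv2.HoughLinesP(cv2.Canny(c,40,120),1,np.pi/360,40,minLineLength=70,maxLineGap=8)
for a in ([] if l is None else l[:,0]):
    a=a/4+[u0,v0,u0,v0]; 
    if a[1]>a[3]: a=a[[2,3,0,1]]
    an=np.degrees(np.arctan2(a[3]-a[1],a[2]-a[0]))
    if 60<an<120: print(a.round(1),an.round(1))
E
python3 edge.py; python3 nudge.py '[[-0.004,-0.0126,0,0],[-0.004,-0.0126,0,0],[0,0,0.03,0],[0,0,0.03,0],[0,0,0.025,0],[0,0,0.01,0],[0,0,0,0],[0,0,0,0]]' 0.005 10; python3 nudge.py '[[0,0,0.005,0],[0,0,0.005,0],[0,0,0.003,0],[0,0,0,0]]'
```

```text
model [[319.1, 319.3], [320.7, 281.2]] ang 92.4
[319.5 278.2 328.  309.8] 74.9
time: 13.25
position: [0.5808, 0.1996, 0.1227]
tool_rot: [0.045, 0.999, -0.0, 0.0]
ft_force: [0.4, 0.7, -0.8]
grip_width: 0.0122
grip_force: 10.0
time: 13.58
position: [0.5801, 0.2006, 0.1095]
tool_rot: [0.045, 0.999, -0.0, -0.0]
ft_force: [-0.3, 0.3, -1.1]
grip_width: 0.0122
grip_force: 10.0
```

```bash
python3 nudge.py '[[0,0,0.003,0],[0,0,0.002,0],[0,0,0,0]]'; python3 nudge.py '[[0.003,0,0.001,0],[0.003,0,0.001,0],[0.003,0,0.001,0],[0,0,0,0]]';python3 nudge.py '[[0.003,0,0.001,0],[0.003,0,0.001,0],[0.003,0,0.001,0],[0,0,0,0]]'; python3 edge.py
```

```text
time: 13.83
position: [0.5805, 0.2008, 0.1064]
tool_rot: [0.045, 0.999, 0.0, 0.001]
ft_force: [-2.8, -1.1, 8.3]
grip_width: 0.0116
grip_force: 10.0
time: 14.17
position: [0.5722, 0.2015, 0.1028]
tool_rot: [0.045, 0.999, 0.0, 0.002]
ft_force: [-1.0, -1.3, 6.6]
grip_width: 0.0118
grip_force: 10.0
time: 14.5
position: [0.5632, 0.2024, 0.0989]
tool_rot: [0.045, 0.999, 0.0, 0.001]
ft_force: [2.8, -0.7, 3.8]
grip_width: 0.0117
grip_force: 10.0
model [[325.4, 348.3], [327.3, 317.3]] ang 93.5
[340.5 313.5 333.  338.2] 106.9
[341.2 343.5 335.5 364.5] 105.3
[333.5 316.2 331.2 342.2] 94.9
```

```bash
python3 nudge.py '[[0,0,0,0],[0,0,0,0],[0,0,0,0]]' 0.005 45;python3 nudge.py '[[0,0,-0.005,0],[0,0,-0.01,0],[0,0,-0.01,0],[0,0,-0.01,0],[0,0,-0.01,0],[0,0,-0.01,0],[0,0,-0.01,0],[0,0,-0.01,0],[0,0,0,0],[0,0,0,0],[0,0,0,0],[0,0,0,0]]'; python3 edge.py;python3 edge.py; python3 go.py 0.5748 0.2264 0.116 1.4814
python3 - <<'E'
from h import *
S=cam('side');o=robot.get_obs();p=o['position']
L=np.array([[.045,.006,-.046],[-.045,.006,-.046],[-.045,.006,.049],[.045,.006,.049]])+[-.01,0,0]
q=proj(S,p+L@R.from_euler('z',-.0894).as_matrix().T)
x0,y0,k=255,270,6
im=cv2.resize(S['img'][y0:y0+95,x0:x0+100,::-1],None,fx=k,fy=k,interpolation=cv2.INTER_CUBIC)
cv2.polylines(im,[((q-[x0,y0]+.5)*k).astype(int).reshape(-1,1,2)],True,(0,0,255),1)
cv2.imwrite('pics/g5.png',im)
E
```

```text
time: 14.8
position: [0.5632, 0.2024, 0.0989]
tool_rot: [0.045, 0.999, 0.0, 0.001]
ft_force: [3.4, 0.1, 5.4]
grip_width: 0.0117
grip_force: 45.0
time: 15.8
position: [0.5617, 0.202, 0.1729]
tool_rot: [0.045, 0.999, -0.0, -0.001]
ft_force: [0.3, -0.0, -0.3]
grip_width: 0.0118
grip_force: 45.0
model [[327.7, 324.6], [329.9, 289.4]] ang 93.6
[340.8 313.2 333.8 336.2] 106.9
[346.8 280.8 344.8 300.2] 95.9
model [[327.7, 324.6], [329.9, 289.4]] ang 93.6
[340.5 313.5 333.8 336.8] 106.2
[347. 280. 345. 299.] 96.0
[353.8 283.  351.  306. ] 96.8
d [-0.0108  0.0255  0.0568] |d| 0.063 heading 1.4813 time 15.9 q6 -1.32 tilt [-0.002 -0.    -1.   ]
turn -0.0001 rows 0.0010880667123291943
d after turn [-0.0108, 0.0255, 0.0568]
```

View pics/g5.png

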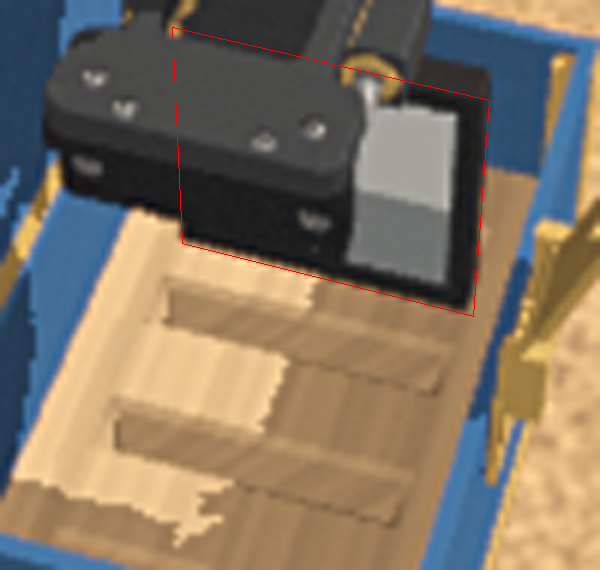

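The panel is now level and sits 10 mm to -x of the grip; the shifted outline fits. I'll compensate and insert.

```bash
python3 go.py 0.5848 0.2255 0.105 1.4814; python3 nudge.py '[[-0.0104,0.0128,0,0],[-0.0104,0.0128,0,0],[0,0,0.02,0],[0,0,0.02,0],[0,0,0.02,0],[0,0,0.006,0],[0,0,0,0],[0,0,0,0],[0,0,0,0]]'; python3 go.py 0.5848 0.2255 0.062 1.4814
```

```text
d [-0.0208  0.0254  0.0678] |d| 0.075 heading 1.4813 time 15.9 q6 -1.32 tilt [-0.001 -0.    -1.   ]
turn -0.0001 rows 0.0008050374353751888
d after turn [-0.0208, 0.0254, 0.0678]
time: 16.7
position: [0.5863, 0.2259, 0.1087]
tool_rot: [0.045, 0.999, 0.0, 0.001]
ft_force: [-0.7, -0.2, -0.6]
grip_width: 0.0113
grip_force: 45.0
d [ 0.0016 -0.0006  0.0467] |d| 0.047 heading 1.4813 time 16.7 q6 -1.29 tilt [ 0.002  0.    -1.   ]
turn -0.0001 rows 0.0009398893695962881
d after turn [0.0016, -0.0006, 0.0467]
```

```bash
python3 nudge.py '[[0.001,0,0.005,0],[0,0,0.005,0],[0,0,0.005,0],[0,0,0,0]]'; python3 go.py 0.5848 0.2255 0.062|head -1; python3 nudge.py '[[0,0,0.004,0],[0,0,0.004,0],[0,0,0,0]]'; python3 go.py 0.5848 0.2255 0.062|head -1
```

```text
time: 17.03
position: [0.5845, 0.2263, 0.0972]
tool_rot: [0.045, 0.999, 0.0, 0.001]
ft_force: [-8.9, -0.7, 22.6]
grip_width: 0.0114
grip_force: 45.0
d [-0.0004 -0.0008  0.0352] |d| 0.035 heading 1.4817 time 17.0 q6 -1.29 tilt [ 0.002  0.    -1.   ]
time: 17.28
position: [0.5829, 0.2265, 0.0922]
tool_rot: [0.044, 0.999, 0.0, -0.0]
ft_force: [-16.2, -2.1, 40.3]
grip_width: 0.0118
grip_force: 45.0
d [-0.002  -0.0008  0.0302] |d| 0.03 heading 1.4821 time 17.3 q6 -1.29 tilt [-0.  0. -1.]
```

```bash
python3 nudge.py '[[0,0,-0.005,0],[0,0,-0.005,0],[0,0,-0.006,0],[0.0035,0,0,0],[0,0,0,0],[0,0,0,0],[0,0,0,0]]'; python3 edge.py;python3 go.py 0.5848 0.2255 0.062|head -1; python3 nudge.py '[[0,0,0.005,0],[0,0,0.005,0],[0,0,0.004,0],[0,0,0,0],[0,0,0,0]]'; python3 go.py 0.5848 0.2255 0.062|head -1
```

```text
time: 17.87
position: [0.5804, 0.226, 0.0996]
tool_rot: [0.045, 0.999, -0.0, -0.001]
ft_force: [-0.1, 0.2, -0.5]
grip_width: 0.0119
grip_force: 45.0
model [[314.0, 357.1], [314.9, 326.3]] ang 91.8
[323.  324.2 318.2 352.5] 99.5
[340.2 314.  333.  338.5] 106.5
[340.  348.  333.2 372. ] 105.7
[317.8 327.  314.2 349.2] 98.9
d [-0.0044 -0.0001  0.0377] |d| 0.038 heading 1.4812 time 17.9 q6 -1.29 tilt [-0.001 -0.    -1.   ]
time: 18.33
position: [0.5804, 0.2264, 0.0907]
tool_rot: [0.045, 0.999, 0.0, 0.0]
ft_force: [-9.3, -1.5, 25.2]
grip_width: 0.0118
grip_force: 45.0
d [-0.0044 -0.0005  0.0287] |d| 0.029 heading 1.4817 time 18.3 q6 -1.29 tilt [ 0.  0. -1.]
```

```bash
python3 - <<'E' 2>/dev/null | tail -12
import io,contextlib
with contextlib.redirect_stdout(io.StringIO()):
    from fit import *
for y in(25,75):
    for hx,hy,z in((47,7.5,51),(50,10.5,51),(47,7.5,48)):
        q=proj(S,pts(w,[(hx,y-hy,z),(-hx,y-hy,z),(-hx,y+hy,z),(hx,y+hy,z)]));print(y,hx,z,((q-[255,270]+.5)*6).round(0).tolist())
q=proj(S,pts(w,[(0,25,51),(10,25,51),(0,35,51)]));print(((q-q[0])*6/10).round(2).tolist(),'px per mm x, y')
E
```

```text
25 47 51 [[109.0, 405.0], [394.0, 480.0], [380.0, 521.0], [92.0, 443.0]]
25 50 51 [[103.0, 395.0], [406.0, 475.0], [387.0, 531.0], [80.0, 449.0]]
25 47 48 [[109.0, 411.0], [394.0, 486.0], [380.0, 526.0], [93.0, 449.0]]
75 47 51 [[52.0, 537.0], [348.0, 619.0], [333.0, 663.0], [33.0, 579.0]]
75 50 51 [[46.0, 526.0], [360.0, 613.0], [340.0, 675.0], [20.0, 585.0]]
75 47 48 [[52.0, 542.0], [348.0, 624.0], [333.0, 668.0], [34.0, 584.0]]
[[0.0, 0.0], [-3.04, -0.81], [-1.01, 2.64]] px per mm x, y
```

```bash
python3 - <<'E'
import cv2
im=cv2.imread('pics/g5.png')[250:570,50:550]
cv2.imwrite('pics/g6.png',cv2.resize(im,None,fx=1.6,fy=1.6,interpolation=cv2.INTER_CUBIC))
E
```

```text
(no output)
```

View pics/g6.png

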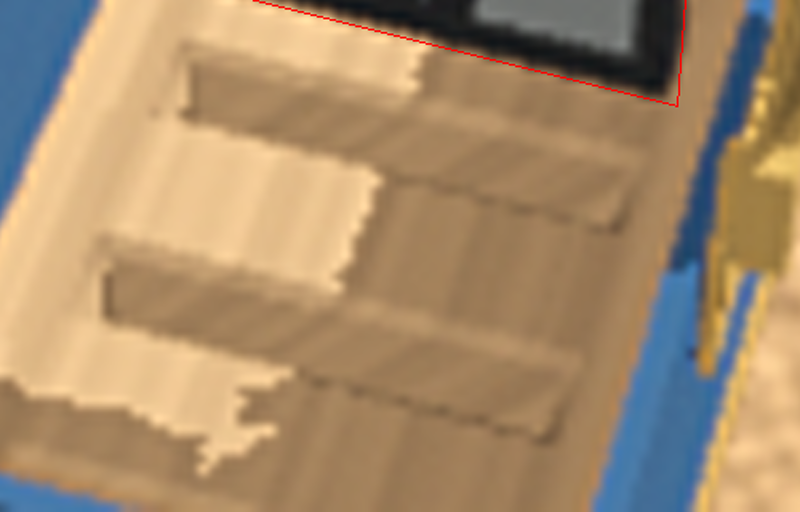

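Compared with the model in the same view, the slot lies about 1.3 mm further to -x and 2 mm to -y, and the push tilted the panel by -7°. I'll re-level by dragging towards +x, then insert with gentle probing.

```bash
python3 nudge.py '[[0,0,-0.01,0],[0,0,-0.01,0],[0,0,-0.01,0],[0.005,-0.0125,0,0],[0.005,-0.0125,0,0],[0,0,0,0],[0,0,0,0],[0,0,0,0]]' 0.005 10;python3 edge.py; python3 nudge.py '[[0,0,0.005,0],[0,0,0.005,0],[0,0,0.003,0],[0,0,0,0]]'
```

```text
time: 19.0
position: [0.5693, 0.2025, 0.1165]
tool_rot: [0.045, 0.999, 0.0, 0.0]
ft_force: [-0.2, -0.5, -0.6]
grip_width: 0.0123
grip_force: 10.0
model [[322.5, 342.5], [324.2, 310.6]] ang 93.0
[340.5 313.5 332.8 339. ] 106.9
[333.2 305.2 328.  327.5] 103.3
[327.  312.2 322.2 334.5] 102.1
time: 19.38
position: [0.5678, 0.2023, 0.1022]
tool_rot: [0.045, 0.999, -0.0, -0.001]
ft_force: [0.9, 0.5, -1.6]
grip_width: 0.0119
grip_force: 10.0
```

```bash
python3 nudge.py '[[0,0,0.003,0],[0,0,0.002,0],[0,0,0,0]]'; python3 nudge.py '[[-0.003,0,0.001,0],[-0.003,0,0.001,0],[0,0,0,0]]';python3 edge.py; python3 nudge.py '[[-0.003,0,0.001,0],[-0.003,0,0.001,0],[0,0,0,0]]'; python3 edge.py
```

```text
time: 19.63
position: [0.5694, 0.2022, 0.0988]
tool_rot: [0.045, 0.999, 0.0, 0.001]
ft_force: [0.5, -0.5, -0.4]
grip_width: 0.012
grip_force: 10.0
time: 19.88
position: [0.5746, 0.2016, 0.0964]
tool_rot: [0.045, 0.999, -0.0, -0.0]
ft_force: [-1.4, 0.2, 2.0]
grip_width: 0.0122
grip_force: 10.0
model [[319.5, 347.6], [320.9, 316.7]] ang 92.6
[340.5 313.5 333.  338.5] 106.7
[329.2 309.  325.5 340.8] 96.7
[341.2 343.5 335.8 363.5] 105.4
[323.2 320.8 320.8 340.8] 97.1
time: 20.18
position: [0.5816, 0.201, 0.0944]
tool_rot: [0.045, 0.999, 0.0, 0.001]
ft_force: [-0.0, 0.1, -1.2]
grip_width: 0.0118
grip_force: 10.0
model [[315.9, 347.3], [317.0, 316.5]] ang 92.0
[319.8 315.5 319.  334.2] 92.3
[342.2 340.5 335.8 363.5] 105.8
[340.5 313.5 333.  338.5] 106.7
```

```bash
python3 nudge.py '[[0,0,0.002,0],[0,0,0,0],[0,0,0,0],[0,0,0,0]]' 0.005 55; python3 nudge.py '[[0,0,-0.01,0],[0,0,-0.01,0],[0,0,-0.01,0],[-0.0005,0.011,0,0],[-0.0005,0.011,0,0],[0,0,0,0],[0,0,0,0],[0,0,0,0]]'; cat > row.py <<'E'
from h import *
# fit panel (x offset, tilt, height offset) from edge crossings: prints dark-border crossings on rows and bottom crossings on columns
S=cam('side');p=robot.get_obs()['position'];print(p.round(4))
Rz=R.from_euler('z',-.0894).as_matrix()
g=cv2.cvtColor(S['img'],cv2.COLOR_RGB2GRAY).astype(int)
L=np.array([[-.055,.006,-.046],[-.055,.006,.03]]);q=proj(S,p+L@Rz.T)
for f in(.15,.4,.65):
    m=q[0]*(1-f)+q[1]*f;v=int(m[1]);u=int(m[0]);print('row',v,'u from',u-12,g[v,u-12:u+14].tolist())
L=np.array([[-.03,.006,-.046],[-.045,.006,-.046]]);q=proj(S,p+L@Rz.T)
for m in q:
    v=int(m[1]);u=int(m[0]);print('col',u,'v from',v-10,g[v-10:v+12,u].tolist())
E
python3 row.py
```

```text
time: 20.57
position: [0.5817, 0.201, 0.0943]
tool_rot: [0.045, 0.999, 0.0, 0.001]
ft_force: [-2.3, -1.6, 9.8]
grip_width: 0.0118
grip_force: 55.0
time: 21.23
position: [0.583, 0.2233, 0.1218]
tool_rot: [0.044, 0.999, -0.0, -0.001]
ft_force: [0.1, -0.1, -1.1]
grip_width: 0.0116
grip_force: 55.0
[0.583  0.223  0.1219]
row 342 u from 306 [115, 116, 76, 67, 41, 38, 30, 24, 27, 31, 30, 30, 31, 29, 70, 138, 132, 127, 125, 123, 128, 135, 140, 142, 139, 136]
row 336 u from 307 [115, 116, 115, 115, 115, 115, 116, 118, 119, 57, 31, 32, 28, 33, 89, 133, 135, 129, 126, 125, 121, 130, 137, 141, 142, 142]
row 329 u from 307 [114, 112, 112, 113, 118, 120, 131, 137, 160, 87, 33, 31, 32, 24, 67, 138, 138, 133, 130, 128, 129, 135, 139, 132, 135, 141]
col 305 v from 333 [114, 116, 116, 116, 119, 100, 41, 27, 67, 139, 145, 156, 154, 145, 138, 130, 129, 132, 133, 135, 111, 134]
col 313 v from 335 [116, 116, 115, 116, 120, 98, 40, 24, 51, 133, 139, 150, 152, 142, 138, 135, 132, 134, 127, 124, 107, 133]
```

```bash
cat > panfit.py <<'E'
from h import *
from scipy.optimize import least_squares
import pickle
S=pickle.load(open('side0.pkl','rb'))
def panfit(p,rows,cols,yaw=-.0894):
    Rz=R.from_euler('z',yaw).as_matrix()
    def line(a,b,par):
        ox,oz,t=par;Ry=R.from_euler('y',t).as_matrix()
        return proj(S,np.array(p)+((np.array([a,b])@Ry.T)+[ox,0,oz])@Rz.T)
    def f(par):
        e=[];q=line([-.045,.006,0],[-.045,.006,.06],par)
        for u,v in rows: e.append(q[0,0]+(v-q[0,1])*(q[1,0]-q[0,0])/(q[1,1]-q[0,1])-u)
        q=line([0,.006,0],[-.045,.006,0],par)
        for u,v in cols: e.append(q[0,1]+(u-q[0,0])*(q[1,1]-q[0,1])/(q[1,0]-q[0,0])-v)
        return e
    s=least_squares(f,[-.01,-.046,0],x_scale=[.01,.01,.1]);print('ox,oz,tilt',s.x.round(4),np.round(s.fun,1))
E
python3 -c "
from panfit import *
panfit([.583,.223,.1219],[(320.5,342),(321.4,336),(321.5,329)],[(305,341.3),(313,343.3)])"
```

```text
ox,oz,tilt [-0.0133 -0.04   -0.0145] [ 0.2 -0.3  0.1 -0.1  0.1]
```

```bash
python3 go.py 0.5868 0.2232 0.096 1.4814; python3 nudge.py '[[-0.0038,0.0005,0.01,0],[0,0,0.01,0],[0,0,0.006,0],[0,0,0,0],[0,0,0,0],[0,0,0,0]]';python3 nudge.py '[[0,0,0.003,0],[0,0,0.003,0],[0,0,0,0]]'; python3 go.py 0.5868 0.2232 0.096 1.4814
```

```text
d [-0.0038  0.0006  0.0259] |d| 0.026 heading 1.4819 time 21.3 q6 -1.3 tilt [-0.001 -0.    -1.   ]
turn 0.0005 rows 0.004320439957787118
d after turn [-0.0038, 0.0006, 0.0259]
time: 21.78
position: [0.587, 0.2228, 0.0958]
tool_rot: [0.045, 0.999, -0.0, -0.001]
ft_force: [0.2, 0.1, -1.6]
grip_width: 0.0116
grip_force: 55.0
time: 22.03
position: [0.5877, 0.2231, 0.0941]
tool_rot: [0.045, 0.999, -0.0, 0.001]
ft_force: [-5.3, -0.7, 17.9]
grip_width: 0.0117
grip_force: 55.0
d [ 0.0009  0.     -0.0019] |d| 0.002 heading 1.4817 time 22.0 q6 -1.3 tilt [ 0.001 -0.    -1.   ]
turn 0.0003 rows 0.002426944529430412
d after turn [0.0009, 0.0, -0.0019]
```

```bash
python3 - <<'E'
from h import *
o=robot.get_obs();print(o['ft_force'],o['moment'],o['q'][3:5])
E
python3 row.py
```

```text
[-5.335971   -0.70843498 17.94559417] [-3.54462897e-01  7.71665974e-01 -6.82511261e-04] [-5.99361029e-04  9.20995871e-01]
[0.5877 0.2231 0.0941]
row 351 u from 303 [135, 138, 135, 137, 117, 117, 75, 53, 42, 32, 31, 26, 26, 39, 107, 133, 128, 127, 132, 133, 129, 133, 139, 140, 138, 142]
row 345 u from 304 [117, 116, 115, 115, 116, 115, 115, 117, 119, 62, 30, 34, 26, 32, 90, 133, 135, 130, 127, 124, 123, 129, 135, 140, 141, 140]
row 338 u from 304 [113, 113, 114, 114, 113, 118, 121, 134, 138, 97, 36, 31, 30, 26, 68, 144, 139, 132, 133, 132, 127, 127, 124, 127, 133, 140]
col 302 v from 341 [115, 114, 115, 117, 118, 100, 41, 27, 65, 131, 135, 123, 128, 137, 137, 138, 137, 138, 139, 139, 138, 137]
col 310 v from 343 [115, 116, 115, 116, 118, 103, 43, 22, 53, 139, 138, 122, 124, 133, 134, 134, 134, 135, 136, 136, 136, 137]
```

```bash
python3 nudge.py '[[0,0,-0.004,0],[0,0,-0.004,0],[0.0038,0.003,0,0],[0,0,0,0],[0,0,0,0]]'; python3 nudge.py '[[0,0,0.004,0],[0,0,0.003,0],[0,0,0.002,0],[0,0,0,0]]'; python3 go.py 0.583 0.226 0.096 1.4814|head -1; python3 nudge.py '[[0,0,0.003,0],[0,0,0,0]]'
```

```text
time: 22.5
position: [0.5832, 0.2266, 0.0979]
tool_rot: [0.045, 0.999, -0.0, -0.001]
ft_force: [0.3, -0.9, -1.7]
grip_width: 0.0118
grip_force: 55.0
time: 22.83
position: [0.5833, 0.2262, 0.0884]
tool_rot: [0.045, 0.999, -0.0, -0.001]
ft_force: [-0.9, 0.6, -0.9]
grip_width: 0.0116
grip_force: 55.0
d [ 0.0003 -0.0002 -0.0076] |d| 0.008 heading 1.4812 time 22.8 q6 -1.29 tilt [-0.002 -0.    -1.   ]
time: 23.0
position: [0.5836, 0.2263, 0.0859]
tool_rot: [0.045, 0.999, -0.0, -0.0]
ft_force: [0.0, -0.2, -0.4]
grip_width: 0.0119
grip_force: 55.0
```

It slid into the slot with no force. Lowering on.

```bash
python3 nudge.py '[[0,0,0.005,0],[0,0,0.005,0],[0,0,0.005,0],[0,0,0,0]]';python3 nudge.py '[[0,0,0.004,0],[0,0,0.004,0],[0,0,0.002,0],[0,0,0,0]]'; python3 nudge.py '[[0,0,0.003,0],[0,0,0.003,0],[0,0,0,0]]'
```

```text
time: 23.33
position: [0.583, 0.2262, 0.0702]
tool_rot: [0.045, 0.999, -0.0, -0.001]
ft_force: [-0.1, -0.7, -1.6]
grip_width: 0.0119
grip_force: 55.0
time: 23.67
position: [0.5835, 0.2264, 0.0609]
tool_rot: [0.045, 0.999, -0.0, -0.001]
ft_force: [-0.0, 0.2, -1.3]
grip_width: 0.0119
grip_force: 55.0
time: 23.92
position: [0.5841, 0.2265, 0.0592]
tool_rot: [0.044, 0.999, -0.0, 0.001]
ft_force: [-5.4, -1.9, 18.2]
grip_width: 0.0118
grip_force: 55.0
```

The panel bottomed on the slot floor at TCP z 0.0595, as expected. I'll release it and fetch the red panel with a lower, firmer grip.

```bash
python3 nudge.py '[[0,0,-0.002,0],[0,0,0,0],[0,0,0,0],[0,0,0,0],[0,0,-0.01,0],[0,0,-0.02,0],[0,0,-0.03,0],[0,0,-0.04,0],[0,0,-0.04,0],[0,0,-0.04,0],[0,0,-0.04,0],[0,0,-0.02,0],[0,0,0,0]]' 0.040;python3 go.py 0.6446 -0.266 0.30 1.6156
```

```text
time: 25.0
position: [0.5871, 0.2271, 0.3048]
tool_rot: [0.045, 0.999, 0.002, 0.006]
ft_force: [0.1, -0.2, 0.8]
grip_width: 0.0399
grip_force: 0.0
d [-0.1013 -0.4861  0.0043] |d| 0.497 heading 1.4815 time 25.0 q6 -1.29 tilt [ 0.013  0.003 -1.   ]
turn -0.1341 rows 1.1177064382362842
d after turn [-0.0353, -0.4952, 0.0043]
```

```bash
python3 nudge.py '[[0,0,0,-0.067],[0,0,0,-0.067],[-0.002,-0.03,0,0],[-0.002,-0.03,0,0],[-0.002,-0.03,0,0],[-0.002,-0.03,0,0],[-0.002,-0.03,0,0],[-0.002,-0.03,0,0],[-0.002,-0.03,0,0],[-0.002,-0.03,0,0],[-0.002,-0.03,0,0],[-0.002,-0.03,0,0],[-0.002,-0.03,0,0],[-0.002,-0.03,0,0],[-0.002,-0.03,0,0],[-0.002,-0.03,0,0],[-0.002,-0.03,0,0],[-0.002,-0.03,0,0],[0,-0.015,0,0],[0,0,0,0]]';  python3 nudge.py '[[0,0,0.03,0],[0,0,0.03,0],[0,0,0.03,0],[0,0,0.03,0],[0,0,0.02,0],[0,0,0,0],[0,0,0,0],[0,0,0,0]]';python3 go.py 0.6446 -0.266 0.05 1.6156
```

```text
time: 26.67
position: [0.6371, -0.2701, 0.2958]
tool_rot: [-0.02, 1.0, 0.0, -0.001]
ft_force: [0.3, 0.2, 0.2]
grip_width: 0.0401
grip_force: 0.0
time: 27.33
position: [0.6388, -0.266, 0.159]
tool_rot: [-0.023, 1.0, -0.0, 0.001]
ft_force: [-0.6, 0.5, 0.5]
grip_width: 0.04
grip_force: 0.0
d [-5.60e-03 -1.00e-04  1.09e-01] |d| 0.109 heading 1.6163 time 27.3 q6 -2.17 tilt [ 0.002 -0.001 -1.   ]
turn 0.0007 rows 0.005643332816264909
d after turn [-0.0056, -0.0001, 0.109]
```

```bash
python3 nudge.py '[[-0.0056,0,0.01,0],[0,0,0.02,0],[0,0,0.02,0],[0,0,0.02,0],[0,0,0.02,0],[0,0,0.012,0],[0,0,0.007,0],[0,0,0,0],[0,0,0,0],[0,0,0,0]]';python3 go.py 0.6446 -0.266 0.05 1.6156|head -1; python3 nudge.py '[[0,0,0,0],[0,0,0,0],[0,0,0,0],[0,0,0,0],[0,0,0,0],[0,0,0,0],[0,0,0,0],[0,0,0,0],[0,0,0,0],[0,0,0,0]]' 0.005 55;  python3 nudge.py '[[0,0,-0.005,0],[0,0,-0.01,0],[0,0,-0.01,0],[0,0,-0.01,0],[0,0,-0.015,0],[0,0,-0.02,0],[0,0,-0.02,0],[0,0,-0.02,0],[0,0,-0.02,0],[0,0,-0.02,0],[0,0,-0.02,0],[0,0,-0.02,0],[0,0,0,0]]';python3 go.py 0.567 0.1765 0.22 1.4814
```

```text
time: 28.17
position: [0.6446, -0.2671, 0.0501]
tool_rot: [-0.022, 1.0, -0.001, 0.001]
ft_force: [-0.2, -0.0, -0.5]
grip_width: 0.0402
grip_force: 0.0
d [-0.0001  0.0011  0.0001] |d| 0.001 heading 1.6153 time 28.2 q6 -2.17 tilt [ 0.002 -0.002 -1.   ]
time: 29.0
position: [0.6435, -0.2665, 0.0487]
tool_rot: [-0.022, 1.0, -0.0, 0.0]
ft_force: [-0.5, 0.3, 2.2]
grip_width: 0.0118
grip_force: 55.0
time: 30.08
position: [0.646, -0.2679, 0.2451]
tool_rot: [-0.022, 1.0, -0.003, 0.005]
ft_force: [1.0, -0.2, -0.0]
grip_width: 0.0117
grip_force: 55.0
d [0.0593 0.4477 0.0217] |d| 0.452 heading 1.6154 time 30.1 q6 -2.17 tilt [ 0.01  -0.006 -1.   ]
turn 0.134 rows 1.1169336523554267
d after turn [0.1186, 0.4357, 0.0217]
```

```bash
python3 nudge.py '[[0,0,0,0.067],[0.003,0.01,0,0.067],[0.006,0.02,0,0],[0.0063,0.023,0,0],[0.0063,0.023,0,0],[0.0063,0.023,0,0],[0.0063,0.023,0,0],[0.0063,0.023,0,0],[0.0063,0.023,0,0],[0.0063,0.023,0,0],[0.0063,0.023,0,0],[0.0063,0.023,0,0],[0.0063,0.023,0,0],[0.0063,0.023,0,0],[0.0063,0.023,0,0],[0.0063,0.023,0,0],[0.0063,0.023,0,0],[0.0063,0.023,0,0],[0.0063,0.023,0,0],[0.006,0.02,0,0]]'; python3 nudge.py '[[0.0025,0.008,0,0],[0,0.002,0,0],[0,0,0.02,0],[0,0,0.02,0],[0,0,0.02,0],[0,0,0.02,0],[0,0,0,0],[0,0,0,0],[0,0,0,0]]';python3 go.py 0.567 0.1765 0.15 1.4814
cat > rowr.py <<'E'
from h import *
S=cam('side');p=robot.get_obs()['position'];print(p.round(4))
Rz=R.from_euler('z',-.0894).as_matrix();h=cv2.cvtColor(S['img'],cv2.COLOR_RGB2HSV).astype(int)
m=((h[:,:,0]<8)|(h[:,:,0]>172))&(h[:,:,1]>150)
q=proj(S,p+np.array([[-.045,.006,-.042],[-.045,.006,.05],[0,.006,-.042]])@Rz.T);print('model corner',q[0])
u0,v0=int(q[0,0])-22,int(q[0,1])-35
for v in range(v0,v0+50): print(v,''.join('#' if x else '.' for x in m[v,u0:u0+40]),u0)
E
python3 rowr.py
```

```text
time: 31.75
position: [0.5639, 0.1615, 0.2381]
tool_rot: [0.045, 0.999, 0.0, -0.0]
ft_force: [-0.3, 0.5, -1.4]
grip_width: 0.0116
grip_force: 55.0
time: 32.5
position: [0.5643, 0.1696, 0.1594]
tool_rot: [0.045, 0.999, -0.0, 0.001]
ft_force: [-1.1, 0.4, 0.1]
grip_width: 0.012
grip_force: 55.0
d [-0.0021  0.0071  0.0094] |d| 0.012 heading 1.4805 time 32.5 q6 -1.38 tilt [ 0.002 -0.    -1.   ]
turn -0.0009 rows 0.007258584901992382
d after turn [-0.0021, 0.0071, 0.0094]
[0.5645 0.1698 0.1598]
model corner [329.34423509 309.59434016]
274 ...................#######.............. 307
275 ...................#######.............. 307
276 ....................######.............. 307
277 ....................######.............. 307
278 ....................######.............. 307
279 ....................######.............. 307
280 ....................#####............... 307
281 ....................#####............... 307
282 ....................#####............... 307
283 ....................#####............... 307
284 ....................#####............... 307
285 ....................##
[... 1184 characters left out ...]
.......... 307
310 ........................................ 307
311 ........................................ 307
312 ........................................ 307
313 ........................................ 307
314 ........................................ 307
315 ........................................ 307
316 ........................................ 307
317 ........................................ 307
318 ........................................ 307
319 ........................................ 307
320 ........................................ 307
321 ........................................ 307
322 ........................................ 307
323 ........................................ 307
```

```bash
python3 -c "
from panfit import *
panfit([.5645,.1698,.1598],[(333,275),(332,288),(331,298),(330.3,304)],[(311,303.9),(317,305.7),(322,307)])"; python3 go.py 0.568 0.1765 0.108 1.4814
```

```text
ox,oz,tilt [-0.001  -0.0388 -0.0176] [ 0.1 -0.1 -0.1  0.1  0.2 -0.1 -0.1]
d [-0.0028  0.007   0.0518] |d| 0.052 heading 1.4807 time 32.5 q6 -1.38 tilt [ 0.003  0.    -1.   ]
turn -0.0007 rows 0.006087262611914612
d after turn [-0.0028, 0.007, 0.0518]
```

```bash
python3 nudge.py '[[-0.0015,0.007,0.01,0],[0,0,0.015,0],[0,0,0.015,0],[0,0,0.012,0],[0,0,0,0],[0,0,0,0],[0,0,0,0]]';python3 go.py 0.5667 0.1765 0.108 1.4814|head -1; python3 nudge.py '[[0,0,0.004,0],[0,0,0.004,0],[0,0,0.004,0],[0,0,0,0]]'; python3 nudge.py '[[0,0,0.003,0],[0,0,0.003,0],[0,0,0,0]]'
```

```text
time: 33.13
position: [0.5662, 0.1775, 0.1074]
tool_rot: [0.045, 0.999, 0.0, 0.001]
ft_force: [0.2, 0.1, -1.2]
grip_width: 0.0121
grip_force: 55.0
d [-0.0006 -0.0009 -0.0006] |d| 0.001 heading 1.4815 time 33.1 q6 -1.37 tilt [ 0.002  0.    -1.   ]
time: 33.47
position: [0.5648, 0.177, 0.0939]
tool_rot: [0.045, 0.999, -0.0, -0.001]
ft_force: [0.5, 0.1, -0.7]
grip_width: 0.0121
grip_force: 55.0
time: 33.72
position: [0.5649, 0.177, 0.0879]
tool_rot: [0.045, 0.999, -0.0, -0.001]
ft_force: [-0.9, -1.2, -0.6]
grip_width: 0.0118
grip_force: 55.0
```

Entered cleanly; pushing home.

```bash
python3 nudge.py '[[0,0,0.005,0],[0,0,0.005,0],[0,0,0.005,0],[0,0,0.005,0],[0,0,0,0]]'; python3 nudge.py '[[0,0,0.004,0],[0,0,0.004,0],[0,0,0.003,0],[0,0,0,0]]'; python3 nudge.py '[[0,0,0.002,0],[0,0,0.002,0],[0,0,0,0]]'
```

```text
time: 34.13
position: [0.5645, 0.177, 0.0672]
tool_rot: [0.045, 0.999, -0.0, -0.001]
ft_force: [0.3, -0.4, -0.3]
grip_width: 0.012
grip_force: 55.0
time: 34.47
position: [0.5652, 0.1771, 0.057]
tool_rot: [0.045, 0.999, -0.0, -0.0]
ft_force: [-0.6, -0.4, -0.9]
grip_width: 0.0121
grip_force: 55.0
time: 34.72
position: [0.5654, 0.1771, 0.0566]
tool_rot: [0.045, 0.999, -0.0, 0.0]
ft_force: [-5.6, -0.8, 17.3]
grip_width: 0.0116
grip_force: 55.0
```

Both panels are home. I'll release, rise, and work out the lid-pushing path behind the lid.

```bash
python3 nudge.py '[[0,0,-0.002,0],[0,0,0,0],[0,0,0,0],[0,0,0,0],[0,0,-0.01,0],[0,0,-0.02,0],[0,0,-0.03,0],[0,0,-0.04,0],[0,0,-0.04,0],[0,0,-0.04,0],[0,0,-0.04,0],[0,0,-0.04,0],[0,0,-0.03,0],[0,0,0,0],[0,0,0,0]]' 0.036
cat > ch.py <<'E'
# chest-frame helper: ch.py X Y Z (mm, chest frame) [turn heading] -> tool-axes distance, and present chest-frame position
from h import *
C=np.array([.571,.2012,0]);yw=-.0894;Rz=R.from_euler('z',yw).as_matrix()
o=robot.get_obs();p=o['position'];M=R.from_quat(o['tool_rot']).as_matrix()
print('chest pos mm',(Rz.T@(p-C)*1000).round(1),'time',round(o['time'],1),'F',o['ft_force'].round(1))
if len(sys.argv)>3:
    t=C+Rz@(np.array([float(a) for a in sys.argv[1:4]])/1000);print('world',t.round(4),'d tool mm',(M.T@(t-p)*1000).round(1))
E
python3 ch.py 125 -45 345
```

```text
time: 35.97
position: [0.5661, 0.1772, 0.3483]
tool_rot: [0.045, 0.999, 0.0, 0.003]
ft_force: [0.3, 0.4, -0.7]
grip_width: 0.0362
grip_force: 0.0
chest pos mm [ -2.7 -24.3 348.3] time 36.0 F [ 0.3  0.4 -0.7]
world [0.6915 0.1452 0.345 ] d tool mm [-127.7  -20.7    4. ]
```

```bash
python3 nudge.py '[[-0.018,-0.003,0,0],[-0.018,-0.003,0,0],[-0.018,-0.003,0,0],[-0.018,-0.003,0,0],[-0.018,-0.003,0,0],[-0.018,-0.003,0,0],[-0.018,-0.003,0,0],[0,0,0,0],[0,0,0.02,0],[0,0,0.02,0],[0,0,0.02,0],[0,0,0.02,0],[0,0,0.02,0],[0,0,0,0],[0,0,0,0]]' 0.0 10; python3 ch.py 95 -45 243
```

```text
time: 37.22
position: [0.6868, 0.1451, 0.2431]
tool_rot: [0.045, 0.999, -0.0, -0.003]
ft_force: [0.2, -0.3, 1.2]
grip_width: 0.0002
grip_force: 0.0
chest pos mm [120.3 -45.6 243.1] time 37.2 F [ 0.2 -0.3  1.2]
world [0.6616 0.1479 0.243 ] d tool mm [25.3  0.6  0.2]
```

```bash
python3 nudge.py '[[0.008,0,0,0],[0.008,0,0,0],[0.008,0,0,0],[0.008,0,0,0],[0.008,0,0,0],[0.009,0,0.001,0],[0.009,0,0.001,0],[0.009,0,0.001,0],[0.0095,0,0.001,0],[0,0,0,0]]'; python3 ch.py 9.4 -45 225
```

```text
time: 38.05
position: [0.6093, 0.1521, 0.2405]
tool_rot: [0.044, 0.999, -0.0, -0.003]
ft_force: [-0.7, -0.7, -0.3]
grip_width: 0.0004
grip_force: 0.0
chest pos mm [ 42.5 -45.5 240.5] time 38.0 F [-0.7 -0.7 -0.3]
world [0.5763 0.1555 0.225 ] d tool mm [33.   0.5 15.7]
```

```bash
python3 nudge.py '[[0.0082,0,0.003,0],[0.0083,0,0.004,0]]';python3 ch.py; python3 nudge.py '[[0.0083,0,0.004,0],[0.0083,0,0.005,0]]';python3 ch.py -18.7 -45 199.5; python3 - <<'E'
from h import *
T=cam('top');cv2.imwrite('pics/lid.png',T['img'][:,:,::-1])
h=cv2.cvtColor(T['img'],cv2.COLOR_RGB2HSV).astype(int)
c=h[195:300:5,190:310:4]
for r in c: print(''.join('B' if 100<x[0]<118 and x[1]>120 else 'Y' if 18<x[0]<30 and x[1]>150 else '.' for x in r))
E
```

```text
time: 38.22
position: [0.5964, 0.1532, 0.2345]
tool_rot: [0.045, 0.999, 0.0, 0.001]
ft_force: [1.0, -0.1, 1.2]
grip_width: 0.0003
grip_force: 1.0
chest pos mm [ 29.6 -45.5 234.5] time 38.2 F [ 1.  -0.1  1.2]
time: 38.38
position: [0.5791, 0.1547, 0.225]
tool_rot: [0.045, 0.999, -0.0, 0.0]
ft_force: [2.3, -0.2, -0.1]
grip_width: 0.0002
grip_force: 0.9
chest pos mm [ 12.2 -45.6 225. ] time 38.4 F [ 2.3 -0.2 -0.1]
world [0.5484 0.158  0.1995] d tool mm [30.9  0.5 25.5]
..............................
..............................
..............................
..............................
..............................
.....................YY.......
..............................
...........................Y..
...........................B..
...........................B..
...........................B..
.....Y.Y.YY...................
....................YYYYY.B...
........B.................B...
........B.............B..BB...
......................B..B....
.........................BB...
........................YBB...
.........................YY...
..............................
..............................
```

```bash
python3 nudge.py '[[0.0078,0,0.006,0],[0.0078,0,0.006,0],[0.0076,0,0.0065,0],[0.0076,0,0.007,0],[0.005,0,0.008,0],[0.005,0,0.008,0],[0.005,0,0.0085,0],[0.004,0,0.009,0]]';python3 ch.py -45 -45 150; python3 nudge.py '[[0.002,0,0.008,0],[0.002,0,0.009,0],[0.002,0,0.009,0],[0.001,0,0.009,0],[0,0,0,0]]';python3 ch.py -45 -45 128
```

```text
time: 39.1
position: [0.5294, 0.1593, 0.1657]
tool_rot: [0.045, 0.999, 0.0, -0.0]
ft_force: [2.2, -0.2, 1.0]
grip_width: 0.0006
grip_force: 0.6
chest pos mm [-37.7 -45.5 165.7] time 39.1 F [ 2.2 -0.2  1. ]
world [0.5222 0.1604 0.15  ] d tool mm [ 7.3  0.5 15.7]
time: 39.52
position: [0.5216, 0.1597, 0.1294]
tool_rot: [0.045, 0.999, -0.0, -0.002]
ft_force: [0.5, 0.1, -0.3]
grip_width: 0.0003
grip_force: 0.0
chest pos mm [-45.5 -45.8 129.4] time 39.5 F [ 0.5  0.1 -0.3]
world [0.5222 0.1604 0.128 ] d tool mm [-0.5  0.8  1.4]
```

```bash
python3 nudge.py '[[0,0,0.002,0],[0,0,0.002,0],[0,0,0,0]]';python3 ch.py; python3 nudge.py '[[0,0,0.003,0],[0,0,0.003,0],[0,0,0,0]]';python3 ch.py
```

```text
time: 39.77
position: [0.5231, 0.1598, 0.1284]
tool_rot: [0.045, 0.999, -0.0, -0.0]
ft_force: [-2.2, -0.1, 6.0]
grip_width: 0.0006
grip_force: 2.6
chest pos mm [-44.  -45.5 128.4] time 39.8 F [-2.2 -0.1  6. ]
time: 40.02
position: [0.5232, 0.1598, 0.128]
tool_rot: [0.044, 0.999, -0.0, 0.001]
ft_force: [-11.3, -3.1, 41.0]
grip_width: 0.0007
grip_force: 20.7
chest pos mm [-43.9 -45.5 128. ] time 40.0 F [-11.3  -3.1  41. ]
```

The lid is shut (rigid stop at Z 128). Next the hasp.

```bash
python3 nudge.py '[[0,0,-0.01,0],[0,0,-0.03,0],[0,0,-0.04,0],[0,0,-0.04,0],[0,0,-0.03,0],[0,0,-0.03,0],[0.026,0.011,0,0],[0.026,0.011,0,0],[0.027,0.012,0,0],[0.027,0.012,0,0],[0,0,0,0],[0,0,0,0]]';python3 ch.py -152 0 220
```

```text
time: 41.02
position: [0.4208, 0.2156, 0.3021]
tool_rot: [0.044, 0.999, 0.0, 0.001]
ft_force: [0.3, 0.5, -0.3]
grip_width: 0.0006
grip_force: 0.0
chest pos mm [-150.9    1.   302.1] time 41.0 F [ 0.3  0.5 -0.3]
world [0.4196 0.2148 0.22  ] d tool mm [ 1.2 -1.  82.1]
```

```bash
python3 nudge.py '[[0,0,0.02,0],[0,0,0.02,0],[0,0,0.02,0],[0,0,0.015,0],[0,0,0.007,0],[0,0,0,0],[0,0,0,0]]';python3 ch.py; python3 nudge.py '[[-0.008,0,0,0],[-0.008,0,0,0],[-0.008,0,-0.001,0],[-0.008,0,-0.002,0],[-0.008,0,-0.002,0],[-0.008,0,-0.001,0],[-0.008,0,-0.001,0],[-0.009,0,0,0],[-0.009,0,0.001,0],[-0.009,0,0.001,0],[-0.009,0,0.001,0]]'; python3 ch.py -29.5 0 213.6
```

```text
time: 41.6
position: [0.4228, 0.2149, 0.2197]
tool_rot: [0.045, 0.999, 0.0, 0.0]
ft_force: [0.4, 0.4, -0.1]
grip_width: 0.0002
grip_force: 0.0
chest pos mm [-148.8    0.4  219.7] time 41.6 F [ 0.4  0.4 -0.1]
time: 42.52
position: [0.5142, 0.2067, 0.2233]
tool_rot: [0.045, 0.999, -0.0, -0.0]
ft_force: [-0.4, -0.5, -0.2]
grip_width: 0.0004
grip_force: 0.3
chest pos mm [-57.    0.4 223.3] time 42.5 F [-0.4 -0.5 -0.2]
world [0.5416 0.2038 0.2136] d tool mm [-27.6  -0.4   9.6]
```

```bash
python3 nudge.py '[[-0.007,0,0.002,0],[-0.007,0,0.003,0],[-0.007,0,0.003,0],[-0.007,0,0.004,0],[-0.006,0,0.005,0],[-0.006,0,0.0055,0],[-0.006,0,0.0055,0],[-0.005,0,0.0055,0],[-0.005,0,0.007,0],[-0.004,0,0.007,0],[-0.004,0,0.007,0],[-0.003,0,0.007,0],[-0.002,0,0.008,0],[-0.002,0,0.008,0],[-0.001,0,0.008,0],[0,0,0,0],[0,0,0,0]]'; python3 ch.py 15 0 133; python3 - <<'E'
from h import *
T=cam('side');cv2.imwrite('pics/hasp.png',cv2.resize(T['img'][170:420,210:410,::-1],None,fx=2.4,fy=2.4,interpolation=cv2.INTER_CUBIC))
E
```

```text
time: 43.93
position: [0.5847, 0.2003, 0.1373]
tool_rot: [0.045, 0.999, -0.0, -0.001]
ft_force: [-0.1, 0.5, 0.4]
grip_width: 0.0
grip_force: 0.0
chest pos mm [ 13.7   0.4 137.3] time 43.9 F [-0.1  0.5  0.4]
world [0.5859 0.1999 0.133 ] d tool mm [-1.3 -0.4  4.3]
```

```bash
python3 nudge.py '[[0,0,0.003,0],[0,0,0.002,0],[0,0,0,0]]'; python3 nudge.py '[[0,0,0.002,0],[0,0,0,0]]'; python3 ch.py
```

```text
time: 44.23
position: [0.5855, 0.2005, 0.1335]
tool_rot: [0.045, 0.999, 0.0, 0.001]
ft_force: [0.4, 0.7, -0.9]
grip_width: 0.0003
grip_force: 0.0
time: 44.4
position: [0.5855, 0.2005, 0.1331]
tool_rot: [0.045, 0.999, 0.0, 0.001]
ft_force: [-2.8, -0.0, 9.6]
grip_width: 0.0003
grip_force: 4.6
chest pos mm [ 14.5   0.6 133.1] time 44.4 F [-2.8 -0.   9.6]
```

The hasp is flat at 133 mm, as expected. I'll retreat, then look at the staple, the hasp and the pin from both cameras.

```bash
python3 nudge.py '[[0,0,-0.01,0],[0,0,-0.02,0],[0,0,-0.03,0],[0,0,-0.04,0],[0,0,-0.04,0],[0,0,-0.03,0],[0.02,0.03,0,0],[0.02,0.03,0,0],[0.02,0.03,0,0],[0.02,0.03,0,0],[0.02,0.03,0,0],[0.02,0.03,0,0],[0,0,0,0],[0,0,0,0]]' 0.04; python3 - <<'E'
from h import *
import pickle
T=cam('top');S=cam('side')
pickle.dump(T,open('T1.pkl','wb'));pickle.dump(S,open('S1.pkl','wb'))
o=np.zeros((600,800,3),np.uint8)
a=cv2.resize(T['img'][225:275,205:305],None,fx=8,fy=8,interpolation=cv2.INTER_CUBIC);o[:300,:800]=a[:300,:800]
o[300:600,:480]=cv2.resize(S['img'][260:360,230:390],(480,300),interpolation=cv2.INTER_CUBIC)
o[300:600,500:800]=cv2.resize(T['img'][270:330,330:390],(300,300),interpolation=cv2.INTER_CUBIC)
cv2.imwrite('pics/p1.png',o[:,:,::-1])
# pin by colour
def red(c,box):
    h=cv2.cvtColor(c['img'],cv2.COLOR_RGB2HSV).astype(int);m=(((h[:,:,0]<8)|(h[:,:,0]>172))&(h[:,:,1]>150)&(h[:,:,2]>90)).astype(np.uint8)
    k=np.zeros_like(m);x0,y0,x1,y1=box;k[y0:y1,x0:x1]=m[y0:y1,x0:x1]
    n,l,st,ce=cv2.connectedComponentsWithStats(k);return [(st[i].tolist(),ce[i].round(1).tolist()) for i in range(1,n) if st[i,4]>8]
print(red(T,(220,240,480,400)));print(red(S,(320,190,450,330)))
q=proj(T,[[.571,.2012,0]]);print(q)
E
```

```text
time: 45.57
position: [0.4802, 0.392, 0.3012]
tool_rot: [0.043, 0.999, -0.0, 0.0]
ft_force: [-0.1, -0.1, -0.6]
grip_width: 0.0397
grip_force: 0.0
[([359, 288, 12, 10, 67], [364.5, 292.6])]
[]
[[253.74370804 255.740035  ]]
```

View pics/p1.png

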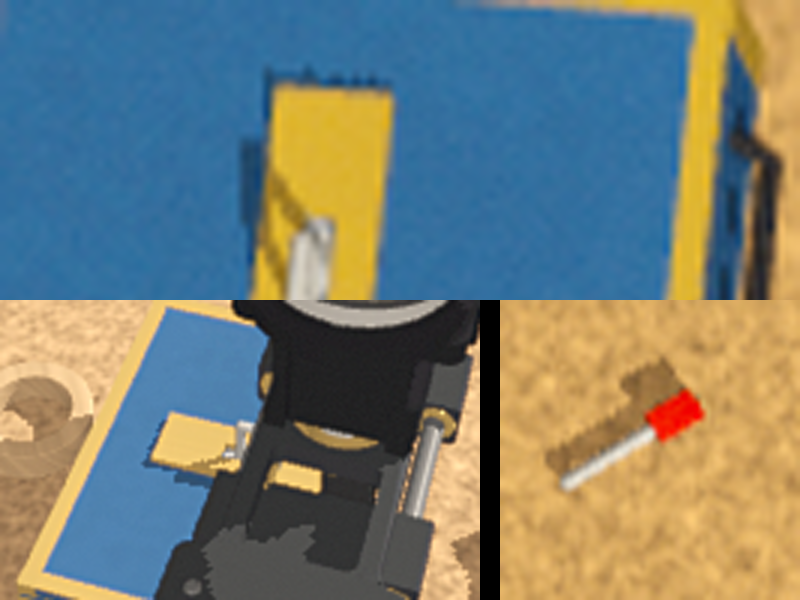

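The pin hasn't moved: red block centroid at top (364.5, 292.6), rod tip near (343.2, 307). The hasp lies flat with the staple through its slot. Computing the pin pose and going there.

```bash
cat > pin.py <<'E'
from h import *
from scipy.optimize import least_squares
T=cam('top')
h=cv2.cvtColor(T['img'],cv2.COLOR_RGB2HSV).astype(int);m=(((h[:,:,0]<8)|(h[:,:,0]>172))&(h[:,:,1]>150)&(h[:,:,2]>90))
ys,xs=np.nonzero(m[270:340,320:400]);u,v=xs.mean()+320,ys.mean()+270
b=onz(T,u,v,.016)
g=(h[:,:,1]<70)&(h[:,:,2]>120);ys,xs=np.nonzero(g[270:340,320:400]);gx,gy=xs+320,ys+270
k=(abs(gx-u)<35)&(abs(gy-v)<35);gx,gy=gx[k],gy[k];r=onz(T,gx.mean(),gy.mean(),.010)
P=np.array([onz(T,a,c,.010)[:2] for a,c in zip(gx,gy)]);_,_,V=np.linalg.svd(P-P.mean(0));d=V[0]*np.sign(V[0]@(r-b)[:2])
e=(r-b)[:2];print('red',u,v,len(xs),'block',b,'rod mean',r,'dist',np.linalg.norm(e),'heading svd',np.arctan2(d[1],d[0]),'via centres',np.arctan2(e[1],e[0]))
E
python3 pin.py
```

```text
red 364.2835820895522 292.53731343283584 65 block [ 0.47339272 -0.0934151   0.016     ] rod mean [ 0.4510656  -0.05887413  0.01      ] dist 0.04112881570449756 heading svd 2.1153798011333738 via centres 2.1446332923114513
```

```bash
python3 nudge.py '[[0.0,-0.01,0,0],[0,-0.025,0,0],[0,-0.03,0,0],[0,-0.03,0,0],[0,-0.03,0,0],[0,-0.03,0,0],[0,-0.03,0,0],[0,-0.03,0,0],[0,-0.03,0,0],[0,-0.03,0,0],[0,-0.03,0,0],[0,-0.03,0,0],[0,-0.03,0,0],[0,-0.03,0,0],[0,-0.03,0,0],[0,-0.025,0,0],[0,0,0,0],[0,0,0,0]]' 0.04; python3 go.py 0.4727 -0.094 0.1 0.559
```

```text
time: 47.22
position: [0.4407, -0.06, 0.3011]
tool_rot: [0.047, 0.999, 0.0, -0.0]
ft_force: [0.1, -0.1, -0.4]
grip_width: 0.0399
grip_force: 0.0
d [-0.0351 -0.0309  0.2011] |d| 0.206 heading 1.4759 time 47.2 q6 -1.86 tilt [-0.  0. -1.]
turn 0.9169 rows 7.640639165592378
d after turn [-0.0458, 0.0091, 0.2011]
```

```bash
python3 nudge.py '[[0,0,0,0.11],[0,0,0,0.11],[0,0,0,0.115],[0,0,0,0.115],[0,0,0,0.115],[0,0,0,0.115],[0,0,0,0.115],[0,0,0,0.122],[-0.0229,0.0045,0,0],[-0.0229,0.0045,0,0],[0,0,0.03,0],[0,0,0.03,0],[0,0,0.03,0],[0,0,0.03,0],[0,0,0.03,0],[0,0,0.03,0],[0,0,0.02,0],[0,0,0,0],[0,0,0,0]]'; python3 go.py 0.4727 -0.094 0.004 0.559;python3 - <<'E'
from h import *
import pickle
T=cam('top');S=cam('side');pickle.dump(T,open('T1.pkl','wb'));pickle.dump(S,open('S1.pkl','wb'))
o=np.zeros((600,800,3),np.uint8)
o[:,:400]=cv2.resize(T['img'][235:285,228:261],(400,600),interpolation=cv2.INTER_CUBIC)
o[:,400:]=cv2.resize(S['img'][280:340,290:330],(400,600),interpolation=cv2.INTER_CUBIC)
cv2.imwrite('pics/p2.png',o[:,:,::-1])
E
```

```text
time: 48.8
position: [0.4728, -0.0909, 0.1005]
tool_rot: [0.482, 0.876, -0.0, -0.001]
ft_force: [-0.0, 0.2, 1.2]
grip_width: 0.04
grip_force: 0.0
d [-0.0028 -0.0016  0.0965] |d| 0.097 heading 0.5647 time 48.8 q6 -0.99 tilt [-0.003  0.001 -1.   ]
turn 0.0057 rows 0.04735636752601543
d after turn [-0.0028, -0.0015, 0.0965]
```

View pics/p2.png

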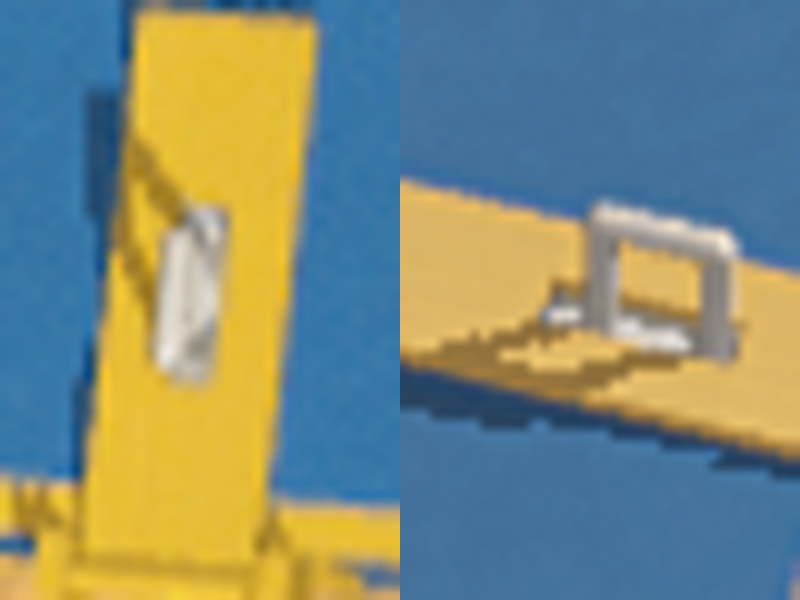

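```bash
python3 - <<'E'
from h import *
import pickle
T=pickle.load(open('T1.pkl','rb'));S=pickle.load(open('S1.pkl','rb'))
C=np.array([.571,.2012,0]);Rz=R.from_euler('z',-.0894).as_matrix()
t=lambda x,y:(228+x/12.12-.46,235+y/12-.46)
s=lambda x,y:(290+(x-400)/10-.45,280+y/10-.45)
p,e=tri(T,t(185,290),S,s(665,228));print('bar centre',p,e,'chest mm',Rz.T@(p-C)*1000)
# side-only: points of loop plane y=0 chest: solve (X,Z)
n=Rz@np.array([0,1,0])
for nm,xy in(('bar',(665,228)),('inner left-top',(617,240)),('inner right-top',(703,262)),('right foot',(718,355)),('left foot',(605,330))):
    o,d=ray(S,*s(*xy));q=o+d*((C-o)@n)/(d@n);print(nm,(Rz.T@(q-C)*1000).round(1))
for nm,xy in(('bar lo',(172,360)),('bar hi',(197,222))):
    print(nm,(Rz.T@(onz(T,*t(*xy),.158)-C)*1000).round(1))
print('hasp tip corners',[(Rz.T@(onz(T,*t(*xy),.133)-C)*1000).round(1).tolist() for xy in((137,12),(318,15))])
E
```

```text
bar centre [0.54357974 0.20055132 0.15799184] 0.00377639347824053 chest mm [-27.25283827  -3.09419232 157.9918436 ]
bar [-30.  -0. 162.]
inner left-top [-21.4  -0.  155.6]
inner right-top [-37.   -0.  155.3]
right foot [-40.4  -0.  130.6]
left foot [-19.5  -0.  129.7]
bar lo [-39.4  -1.9 158. ]
bar hi [-11.7  -3.6 158. ]
hasp tip corners [[32.4, 18.5, 133.0], [35.1, -17.9, 133.0]]
```

Loop inner edges are at chest X -37 and -21 (centre about -28), with the bar at Z 158. I'll grip the pin.

```bash
python3 nudge.py '[[-0.0028,-0.0015,0.02,0.006],[0,0,0.02,0],[0,0,0.02,0],[0,0,0.02,0],[0,0,0.01,0],[0,0,0.005,0],[0,0,0,0],[0,0,0,0],[0,0,0,0]]'; python3 go.py 0.4727 -0.094 0.004 0.559; python3 nudge.py '[[0,0,0,0],[0,0,0,0],[0,0,0,0],[0,0,0,0],[0,0,0,0],[0,0,0,0],[0,0,0,0],[0,0,0,0]]' 0.01 30; python3 go.py 0.5 -0.094 0.2 -0.0894
```

```text
time: 49.65
position: [0.4746, -0.0951, 0.0072]
tool_rot: [0.485, 0.875, 0.0, 0.001]
ft_force: [0.4, 0.7, 0.6]
grip_width: 0.0398
grip_force: 0.0
d [ 0.002  -0.001   0.0031] |d| 0.004 heading 0.5584 time 49.6 q6 -0.99 tilt [ 0.002 -0.001 -1.   ]
turn -0.0006 rows 0.005146753920182157
d after turn [0.002, -0.001, 0.0031]
time: 50.32
position: [0.4739, -0.0949, 0.0063]
tool_rot: [0.485, 0.875, 0.0, 0.0]
ft_force: [-0.1, 0.1, 3.8]
grip_width: 0.0177
grip_force: 30.0
d [-0.0131  0.0227 -0.1937] |d| 0.196 heading 0.5582 time 50.3 q6 -0.99 tilt [ 0. -0. -1.]
turn 0.6476 rows 5.397031194869406
d after turn [0.0032, 0.026, -0.1937]
```

```bash
python3 nudge.py '[[0,0,-0.01,0],[0,0,-0.02,0],[0,0,-0.03,0],[0,0,-0.03,0],[0,0,-0.03,0],[0,0,-0.03,0],[0,0,-0.03,0],[0,0,-0.02,0],[0,0,0,0.108],[0,0,0,0.108],[0,0,0,0.108],[0,0,0,0.108],[0,0,0,0.108],[0,0,0,0.1076],[0,0,0,0],[0,0,0,0]]'; python3 ch.py -28 -90 200; python3 go.py 0.5 -0.094 0.2 -0.0894
```

```text
time: 51.65
position: [0.4734, -0.0946, 0.2062]
tool_rot: [0.737, 0.676, -0.0, -0.0]
ft_force: [0.8, 0.0, -0.9]
grip_width: 0.0176
grip_force: 30.0
chest pos mm [ -70.8 -303.4  206.2] time 51.6 F [ 0.8  0.  -0.9]
world [0.5351 0.1141 0.2   ] d tool mm [213.2  43.5   6.2]
d [0.0029 0.0265 0.0062] |d| 0.027 heading -0.0864 time 51.6 q6 -0.34 tilt [-0.  0. -1.]
turn 0.003 rows 0.024586996352080986
d after turn [0.003, 0.0265, 0.0062]
```

```bash
python3 nudge.py '[[0.01,0.002,0,0.003],[0.02,0.0042,0,0],[0.02,0.0042,0,0],[0.02,0.0042,0,0],[0.02,0.0042,0,0],[0.02,0.0042,0,0],[0.02,0.0042,0,0],[0.02,0.0042,0,0],[0.02,0.0042,0,0],[0.02,0.0042,0,0],[0.015,0.0032,0,0],[0.008,0.0018,0,0],[0,0,0.02,0],[0,0,0.02,0],[0,0,0.015,0],[0,0,0,0],[0,0,0,0],[0,0,0,0]]'; python3 ch.py -28 -85 139.3; python3 go.py 0.5 -0.094 0.2 -0.0894|tail -2
python3 - <<'E'
from h import *
# rod in the side view: print mask near predicted tip
S=cam('side');C=np.array([.571,.2012,0]);Rz=R.from_euler('z',-.0894).as_matrix();p=robot.get_obs()['position']
for y in(.014,.042,.07): print(proj(S,p+Rz@np.array([0,y,.0027])).round(1))
h=cv2.cvtColor(S['img'],cv2.COLOR_RGB2HSV).astype(int)
q=proj(S,p+Rz@np.array([0,.07,.0027]))[0].astype(int);u,v=q
print('staple centre model',proj(S,C+Rz@np.array([-.028,0,.142])).round(1))
for r in range(v-22,v+30): print(r,''.join('R' if (a[0]<8 or a[0]>172) and a[1]>150 else '#' if a[1]<75 and a[2]>110 else 'Y' if 15<a[0]<32 else '.' for a in h[r,u-20:u+25]),u-20)
E
```

```text
time: 53.15
position: [0.5385, 0.1132, 0.1517]
tool_rot: [0.739, 0.674, 0.0, 0.0]
ft_force: [-0.5, -0.2, 0.9]
grip_width: 0.0176
grip_force: 30.0
chest pos mm [-24.5 -90.6 151.7] time 53.1 F [-0.5 -0.2  0.9]
world [0.5355 0.119  0.1393] d tool mm [ 5.6 -3.5 12.4]
turn -0.0027 rows 0.022246565761779857
d after turn [-0.2098, -0.0198, -0.0483]
[[324.5 273.4]]
[[320.4 284.2]]
[[316.1 295.5]]
staple centre model [[314.7 309.3]]
273 ..........................RR###RRRR.....#YYYY 296
274 ..........................R.###.RRR........## 296
275 ..........................R####.RRR#......... 296
276 ...........................####RRR........... 296
277 ..........................#####.RR#.......... 296
278 ..........................####............... 296
279 ..........................####............... 296
280 .........................#####............... 296
281 .........................####................ 296
282 .........................####................ 296
283 ........................#####................ 296
284 ........................####................. 296
285 ....................
[... 1435 characters left out ...]
12 YYYYYYYYYY#############Y###YYYYYYYYYYYYYYYYYY 296
313 YYYYYYYYYYYYYY##############YYYYYYYYYYYYYYYYY 296
314 YYYYYYYYYYYYYYYYYY##########YYYYYYYYYYYYYYYYY 296
315 YYYYYYYYYYYYYYYYYYYYYY#####YYYYYYYYYYYYYYYYYY 296
316 YYYYYYYYYYYYYYYYYYYYYYYYYYYYYYYYYYYYYYYYYYYYY 296
317 YYYYYYYYYYYYYYYYYYYYYYYYYYYYYYYYYYYYYYYYYYYYY 296
318 ...#YYYYYYYYYYYYYYYYYYYYYYYYYYYYYYYYYYYYYYYYY 296
319 .......#YYYYYYYYYYYYYYYYYYYYYYYYYYYYYYYYYYYYY 296
320 ............YYYYYYYYYYYYYYYYYYYYYYYYYYYYYYYYY 296
321 ................YYYYYYYYYYYYYYYYYYYYYYYYYYYYY 296
322 ....................YYYYYYYYYYYYYYYYYYYYYYYYY 296
323 ........................YYYYYYYYYYYYYYYYYYYYY 296
324 ............................YYYYYYYYYYYYYYYYY 296
```

In the side view both the rod and the loop sit about 1.4 px to the right of the model, so the bias cancels. I'll align at X -28, Z 139 and insert.

```bash
python3 nudge.py '[[0,-0.0035,0.006,-0.0027],[0,0,0.006,0],[0,0,0,0],[0,0,0,0],[0,0,0,0]]'; python3 ch.py -28 -39 139.3; python3 go.py 0.5 -0.094 0.2 -0.0894|head -1
```

```text
time: 53.62
position: [0.5346, 0.1134, 0.1391]
tool_rot: [0.738, 0.675, 0.0, 0.0]
ft_force: [1.0, -0.6, 0.2]
grip_width: 0.0173
grip_force: 30.0
chest pos mm [-28.5 -90.7 139.1] time 53.6 F [ 1.  -0.6  0.2]
world [0.5396 0.1649 0.1393] d tool mm [51.7  0.4 -0.2]
d [-0.2097 -0.0158 -0.0609] |d| 0.219 heading -0.0897 time 53.6 q6 0.09 tilt [ 0. -0. -1.]
```

```bash
python3 nudge.py '[[0.005,0,0,0],[0.005,0,0,0],[0.005,0,0,0],[0.005,0,0,0],[0,0,0,0]]'; python3 ch.py; python3 nudge.py '[[0.005,0,0,0],[0.005,0,0,0],[0.005,0,0,0],[0,0,0,0]]'; python3 ch.py -28 -39 139.3
```

```text
time: 54.03
position: [0.5364, 0.1346, 0.1391]
tool_rot: [0.738, 0.675, 0.0, 0.0]
ft_force: [-0.7, 0.3, -0.8]
grip_width: 0.0178
grip_force: 30.0
chest pos mm [-28.5 -69.4 139.1] time 54.0 F [-0.7  0.3 -0.8]
time: 54.37
position: [0.5377, 0.1493, 0.1391]
tool_rot: [0.738, 0.675, 0.0, -0.0]
ft_force: [-0.7, -0.3, 0.1]
grip_width: 0.0179
grip_force: 30.0
chest pos mm [-28.5 -54.6 139.1] time 54.4 F [-0.7 -0.3  0.1]
world [0.5396 0.1649 0.1393] d tool mm [15.6  0.5 -0.2]
```

```bash
python3 nudge.py '[[0.005,0,0,0],[0.005,0,0,0],[0.0055,0,0,0],[0,0,0.002,0],[0,0,0.0015,0],[0,0,0,0],[0,0,0,0]]'; python3 ch.py -28 -39 134.5;python3 - <<'E'
from h import *
S=cam('side');C=np.array([.571,.2012,0]);Rz=R.from_euler('z',-.0894).as_matrix()
u,v=proj(S,C+Rz@np.array([-.028,0.01,.137]))[0].astype(int)
h=cv2.cvtColor(S['img'],cv2.COLOR_RGB2HSV).astype(int);print('tip model',proj(S,C+Rz@np.array([-.028,.032,.137])))
for r in range(v-24,v+28): print(r,''.join('R' if (a[0]<8 or a[0]>172) and a[1]>150 else '#' if a[1]<75 and a[2]>110 else 'Y' if 15<a[0]<32 else '.' for a in h[r,u-20:u+25]),u-20)
E
```

```text
time: 54.95
position: [0.5388, 0.1636, 0.1353]
tool_rot: [0.738, 0.675, -0.0, -0.0]
ft_force: [0.3, 0.4, 0.3]
grip_width: 0.0178
grip_force: 30.0
chest pos mm [-28.7 -40.3 135.3] time 55.0 F [0.3 0.4 0.3]
world [0.5396 0.1649 0.1345] d tool mm [1.3 0.7 0.8]
tip model [[309.42128885 325.31237507]]
291 ....................Y...RRRRRRRRRR........... 293
292 ....................Y...RRRRRRRRR............ 293
293 .....................Y..RRRRRRRRR....Y....... 293
294 ....................Y..RRRRRRRRRR............ 293
295 .......................RRRRRRRRRR............ 293
296 .......................RRRRRRRRRR............ 293
297 .......................RRRRRRRRRR............ 293
298 .......................RRRRRRRRRR............ 293
299 YYY....................RR.##.RRRR..Y......... 293
300 YYYYYYY................RR####.RRR............ 293
301 YYYYYYYYYYY.....#####..RR####RRRR............ 293
302 YYYYYYYYYYYYYYY##############RRR............. 293
303 YYYYYYYYYYYYYYYY#############.RR............. 293
304 YYYYYYYYYYYYYYYY###Y##########............... 293
305 YYYYYYYYYYYYYYYY###YYYY########...........
[... 1305 characters left out ...]
30 .......................................YYYYYY 293
331 .......................................YYYYYY 293
332 ......................................#YYYYYY 293
333 ......................................YYYYYYY 293
334 ......................................YYYYYYY 293
335 .....................................#YYYYYYY 293
336 .....................................YYYYYYYY 293
337 .....................................YYYYYYYY 293
338 ....................................#YYYYYYYY 293
339 ....................................#YYYYYY.Y 293
340 ....................................YYYYYYY.Y 293
341 ...................................#YYYYYYY.Y 293
342 ...................................#YYYYYY#.Y 293
```

The rod passes between the posts, its tip sticking out on the near side (about row 325). I'll lower it gently, release and retreat.

```bash
python3 nudge.py '[[0.001,0,0.0008,0],[0,0,0,0],[0,0,0,0]]'; python3 nudge.py '[[0,0,0,0],[0,0,0,0],[0,0,0,0],[0,0,0,0],[0,0,-0.005,0],[0,0,-0.01,0],[0,0,-0.02,0],[0,0,-0.03,0],[0,0,-0.04,0],[0,0,-0.04,0],[0,0,0,0]]' 0.045; python3 nudge.py '[[-0.01,-0.01,0,0],[-0.02,-0.02,0,0],[-0.03,-0.025,0,0],[-0.03,-0.025,0,0],[-0.03,-0.025,0,0],[-0.03,-0.025,0,0],[-0.03,0,0,0],[-0.03,0,0,0],[-0.02,0,0,0],[0,0,0,0],[0,0,0,0]]'; cat > mask.py <<'E'
from h import *
S=cam('side');C=np.array([.571,.2012,0]);Rz=R.from_euler('z',-.0894).as_matrix()
u,v=proj(S,C+Rz@np.array([-.028,0.0,.137]))[0].astype(int)
h=cv2.cvtColor(S['img'],cv2.COLOR_RGB2HSV).astype(int)
for r in range(v-26,v+20): print(r,''.join('R' if (a[0]<8 or a[0]>172) and a[1]>150 else '#' if a[1]<75 and a[2]>110 else 'Y' if 15<a[0]<32 else '.' for a in h[r,u-15:u+25]),u-15)
T=cam('top');h=cv2.cvtColor(T['img'],cv2.COLOR_RGB2HSV).astype(int);u,v=proj(T,C+Rz@np.array([-.028,0.0,.137]))[0].astype(int)
for r in range(v-20,v+20): print(r,''.join('R' if (a[0]<8 or a[0]>172) and a[1]>150 else '#' if a[1]<75 and a[2]>110 else 'Y' if 15<a[0]<32 else '.' for a in h[r,u-22:u+40]),u-22)
print('slots in top', [proj(T,[[.6413,-.1911,.035]])])
E
python3 mask.py
```

```text
time: 55.25
position: [0.5391, 0.1647, 0.1347]
tool_rot: [0.738, 0.675, -0.0, 0.0]
ft_force: [0.1, 0.4, -0.5]
grip_width: 0.0175
grip_force: 30.0
time: 56.17
position: [0.5442, 0.1655, 0.2894]
tool_rot: [0.738, 0.675, 0.007, 0.005]
ft_force: [0.6, -0.4, 1.2]
grip_width: 0.0451
grip_force: 0.0
time: 57.08
position: [0.3891, -0.0534, 0.2804]
tool_rot: [0.739, 0.674, 0.0, 0.0]
ft_force: [0.8, 0.4, 0.1]
grip_width: 0.0447
grip_force: 0.0
285 ........................................ 299
286 .....................R.................. 299
287 ....................RRRRRR.#............ 299
288 ....................RRRRRRRRR........... 299
289 ...................RRRRRRRRRR........... 299
290 ...................RRRRRRRRRRR.......... 299
291 ...................RRRRRRRRRR........... 299
292 ..................RRRRRRRRRRR........... 299
293 .................#RRRRRRRRRRR........... 299
294 ..................RRRRRRRRRRR#.......... 299
295 .................RRRRRRRRRRRR........... 299
296 .................RRRRRRRRRRRR........... 299
297 .................RRRRRRRRRRR#........... 299
298 .................RRRR
[... 3784 characters left out ...]
.... 221
271 ..............YYYYYYYYYYYYYYYY................................ 221
272 ..............YYYYYYYYYYYYYYYY................................ 221
273 ..............YYYYYYYYYYYYYYY#................................ 221
274 YY######......YYYYYYYYYYYYYYY#................................ 221
275 YYYYYYYYYYYYYYYYYYYYYYYYYYYYY................................. 221
276 YYYYYYYYYYYYYYYYYYYYYYYYYYYYY##............................... 221
277 YYYYYYYYYYYYYYYYYYYYYYYYYYYYYYYYYYYYY######................... 221
278 YYYYYYYYYYYYYYYYYYYYYYYYYYYYYYYYYYYYYYYYYYYYYYYYY#####........ 221
279 .######Y#YYYYYYYYYYYYYYYYYYYYYYYYYYYYYYYYYYYYYYYYYYYYYYYYYYYY# 221
slots in top [array([[401.72705329, 227.88924657]])]
```

```bash
python3 -c "
from rig import robot, imaging
print(robot.hand_in())"
```

```text
the job is handed in; nothing more can be done
None
```

The job is handed in: both panels present (black and red) are fully home in the chest's two middle slots, the lid is shut, the hasp lies flat, and the pin's rod sticks out on both sides of the staple. The closed fingertips briefly reached about 41 N while pressing the lid shut, just over the 40 N figure the rules set for the arm and gripper body.

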